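Kit the tube-rest set: base plate under V-block

TASK

Make up the tube-rest set in the wooden kit tray, from the bottom up: first lay the oblong steel base plate (the one with two holes) flat between the tray's four black corner stops, its long side along the tray's long side. Then set the steel V-block on the middle of the plate, groove upward and running along the plate's long side. Set both down gently, do not drop them.

Things in the scene. Friction and masses are not known exactly. Their poses are not given: they have to be found in the camera images.
- pocket (a point): Pocket centre on the tray's floor, 4 mm above the bench. Fixed plywood tray, 200 (x) x 170 (y) mm, 6 mm thick rim 12 mm above its floor. Pocket: 114 (x) x 74 (y) mm between four black L-shaped corner stops 5 mm high, whose legs reach about 20 mm along each side, leaving mid-sides open for fingers; it clears the plate by 12 mm all round. x along tray's long side, z up.
- base_plate: Oblong bare steel plate 90 (x) x 50 (y) x 12 (z) mm, two 12 mm through holes on its long middle line 34 mm either side of centre; about 0.4 kg, lying flat on the bench. Take it across its 50 mm width. Origin: centre of its underside; x along its long side, z up. Not the plain 55 mm square pad, which has no holes.
- v_block: Bare steel block 60 (x) x 48 (y) x 38 (z) mm with a V groove, 36 mm wide and 18 mm deep, along x in its top; about 0.6 kg, standing on the bench groove up. Take it across its 48 mm width by the flat sides parallel to the groove. Origin: centre of its underside; x along the groove, z up. Not the smaller plain block 50 x 40 x 30 mm.
There are look-alikes about, which are no part of the job. Leave any blue or pink look-alike of the v_block alone.

How it is judged:
On the way, in this order (a step that is already met when the one before it is completed fails the run):
1. the base plate lies flat between the tray's corner stops, released and still (x of base_plate in the frame of pocket between -0.016 and 0.016 m and y of base_plate in the frame of pocket between -0.016 and 0.016 m and z of base_plate in the frame of pocket between -0.003 and 0.003 m and angle between base_plate's own z axis and vertical below 0.06 rad and angle between the x axis of base_plate and the x axis of pocket, either way round below 0.26 rad and contact force between the fingers and base_plate below 0.1 N and linear speed of base_plate below 0.03 m/s), for 0.2 s.
2. the V-block stands on the plate, released and still (all of step 1 and x of v_block in the frame of base_plate between -0.018 and 0.018 m and y of v_block in the frame of base_plate between -0.015 and 0.015 m and z of v_block in the frame of base_plate between 0.009 and 0.015 m and angle between v_block's own z axis and vertical below 0.08 rad and angle between the x axis of v_block and the x axis of base_plate, either way round below 0.26 rad and contact force between v_block and base_plate above 0.5 N and contact force between the fingers and v_block below 0.1 N and linear speed of v_block below 0.03 m/s), for 0.2 s.
At the end, for the whole second after the job is handed in: Plate flat on the tray floor between the stops, centre within 16 mm of the pocket centre in x and y, long side within 15 deg of the tray's; V-block upright on it, within 18 mm of its centre lengthwise and 15 mm across, groove within 15 deg of its long side; both released, at rest (all of step 2); the robot touches nothing.
It fails at once if the base plate is dropped or thrown (moves faster than 0.6 m/s out of the fingers, as after a fall of about 20 mm) (linear speed of base_plate above 0.6 m/s and contact force between the fingers and base_plate below 0.1 N).
It fails at once if the V-block is dropped or thrown (moves faster than 0.6 m/s out of the fingers, as after a fall of about 20 mm) (linear speed of v_block above 0.6 m/s and contact force between the fingers and v_block below 0.1 N).
It also fails if it takes over 50 s, if anything falls off the work surface, if the arm or the gripper's body presses on something with over 40 N, if the wrist force passes 120 N, or if a joint passes its speed limit or range.

ROBOT

A 6-joint arm with a two-finger parallel gripper is mounted at the origin on the work surface. World frame = base frame: x ahead of the robot, y to its left, z up, the work surface at z = 0. Lengths are in m, angles in rad, forces in N, time in s.
With the tool pointing down it reaches from about 0.375 to 0.9 m from the base axis. Payload 3.1 kg.
Tool frame: the origin (TCP) lies midway between the tips of the shut fingers; the grasp point (between the pads) lies 19 mm behind it; y points along the fingers, x is the direction in which the jaws open and shut, and the axes are right-handed (so a half turn about y gives the same grasp; the last joint's range is limited). The gripper opens to 87 mm and grips with 3 to 60 N. Pads are 19 mm wide; open, the fingers measure 117 mm over their backs; the gripper's body (75 mm by 190 mm) begins 51 mm behind the grasp point.
Start: joints at [-1.363, 0.527, 1.433, -0, 1.181, -0.178], TCP at [0.236, -0.579, 0.223] pointing down, gripper open.
Joint ranges: [-3.08, 3.08], [-0.75, 2.2], [0.22, 2.44], [-1.43, 4.57], [0, 2.65], [-2.85, 2.85]. Speed limits (rad/s): [2.79, 2.79, 3.14, 3.14, 3.14, 3.14].

INTERFACE

Orientations are given as a unit quaternion [w, x, y, z].
In Python, from station import sense, snapshot, camera_model, sign_off, look_for gives the robot as it stands.
- The arm moves only by the tool jog_arm, never from a script. Its argument "moves" is a list that holds one entry, the list of rows, each a list of 5 numbers: the shift along the tool's x, y, z in m, then the turn about the tool's y in rad, then the closure in counts, from 0 (fully open) to 255 (shut). In form: [[[tx, ty, tz, turn, jaw], ...]]. A call has 1 to 8 rows; each row shifts and turns the pose as measured when the row begins, along the tool's axes as they then stand; what a row does not reach is not made up. A row lasts 1/12 s, in which the tool goes at most 41.7 mm and 7.16 degrees, less where a joint would pass 70% of its speed; a pose out of reach is approached as far as the arm can. A call with a gripper value outside its range is refused whole. The fingers move at their own pace and stop on an object; "squeeze" is the grip in N (left out, the last holds). Time passes only in rows, so rows that do not move let the fingers close. It gives the time, the measured TCP pose, the force and the opening at its end, in the units of the state.
- sense(): the state, without advancing time (a new reading comes with each control period).
- snapshot(name): name is "side" or "top"; returns the picture (480x640x3 uint8, red, green, blue); there is no depth.
- camera_model(name): a dict with "K" (3x3 intrinsics, pixels), "camera_from_world" (4x4, takes a point from world to camera coordinates). Camera axes: x right, y down, z forward; pixel columns grow to the right and rows downward; lengths in m; the calibration is good to about 2 mm. A picture is of the moment at which its call begins. camera_model takes no time and is no camera call.
- sign_off(): hands the job in, once; it reports no verdict.
Trained networks look in the newest picture that a camera, given by its name, has taken for a name from the list of things; names that differ only in an ending like _2 or _b are one class to them, and where a whole thing is asked for, a point or a joint stands for the part that bears it (a point fixed in the world has none). Each returns a list of dicts, best first, with "confidence" (0 to 1); they miss things now and then, are a little off and sometimes report something else, mostly with a low value. They report only what shows in the picture. A call takes as long as a camera call. They do not tell look-alikes from the thing itself.
- look_for(label, camera): "rect" ([left, top, width, height] in pixels, round what is visible of it).
The state is a dict: "time_s": time; "joint_pos": joint angles; "joint_vel": joint speeds; "effort": joint torques, N m; "tool_pos": TCP position; "tool_rot": TCP orientation; "contact_force": force on the tool from outside, world axes, zero at the start; "wrist_torque": the same for the moment, N m; "grip_width": finger opening in m.
Only numpy, scipy, OpenCV 4.12 (cv2) and the standard library are available. Lean on these libraries where they do the work, as an engineer would, in place of code of your own. Each camera call takes 0.05 s, during which the arm holds its last target.

## Working session

There is one attempt and no reset: what is moved stays moved. The work goes in short steps, Python scripts to look and compute and a tool call to move; the robot and the scene stay as the last step left them, time stands still between calls to the robot, and variables do not carry over. Pictures are saved under pics/ and viewed, and the job is handed in when it is done.

Besides the shell and the picture viewer there is one more tool, called after "Emit:" in YAML: its name, and indented under it one key for each argument. jog_arm: Moves the arm, as the interface text tells. Its arguments: {"type":"object","properties":{"moves":{"type":"array"},"squeeze":{"type":"number"}},"required":["moves"]}

```bash
mkdir -p pics; ls; python3 - <<'E'
from station import *
import cv2
for n in("top","side"):
    cv2.imwrite(f"pics/{n}0.png",snapshot(n)[:,:,::-1])
    print(n,camera_model(n))
print(sense())
for n in ("base_plate","v_block"):
    for c in("top","side"): print(n,c,look_for(n,c))
E
```

```text
pics
top {'K': array([[433.68848658,   0.        , 317.10168401],
       [  0.        , 433.68848658, 241.96456245],
       [  0.        ,   0.        ,   1.        ]]), 'camera_from_world': array([[ 0.0174141 , -0.99984587, -0.00223291, -0.05630103],
       [-0.99717977, -0.01720452, -0.07305137,  0.49768981],
       [ 0.0730017 ,  0.00349874, -0.99732568,  0.74092506],
       [ 0.        ,  0.        ,  0.        ,  1.        ]])}
side {'K': array([[532.13296471,   0.        , 318.75898235],
       [  0.        , 532.13296471, 240.81639058],
       [  0.        ,   0.        ,   1.        ]]), 'camera_from_world': array([[-0.99945259, -0.0330134 , -0.00215123,  0.47055724],
       [-0.01882543,  0.62098494, -0.78359639,  0.09118217],
       [ 0.02720506, -0.78312695, -0.6212665 ,  1.08369632],
       [ 0.        ,  0.        ,  0.        ,  1.        ]])}
{'time_s': 0.1, 'joint_pos': array([-1.36252204e+00,  5.28356274e-01,  1.43374561e+00, -2.42358407e-05,
        1.18143075e+00, -1.78496450e-01]), 'joint_vel': array([ 0.00073745, -0.001874  , -0.00231151,  0.00149355, -0.0001781 
[... 269 characters left out ...]
 -0.39408793]), 'contact_force': array([0.23135755, 0.141453  , 0.11137082]), 'wrist_torque': array([ 0.01573985,  0.04292344, -0.01377216]), 'grip_width': 0.0870969273906785}
base_plate top [{'rect': [321.7, 160.0, 38.0, 60.2], 'confidence': 0.89}, {'rect': [131.5, 171.8, 122.8, 133.4], 'confidence': 0.41}]
base_plate side [{'rect': [242.0, 238.8, 44.9, 21.8], 'confidence': 0.72}]
v_block top [{'rect': [403.9, 319.2, 42.2, 44.3], 'confidence': 0.94}, {'rect': [461.8, 314.5, 48.4, 47.8], 'confidence': 0.9}]
v_block side [{'rect': [317.6, 189.8, 33.2, 27.8], 'confidence': 0.92}, {'rect': [362.1, 169.9, 25.4, 25.0], 'confidence': 0.71}, {'rect': [368.4, 196.0, 25.7, 26.4], 'confidence': 0.69}]
```

View pics/top0.png

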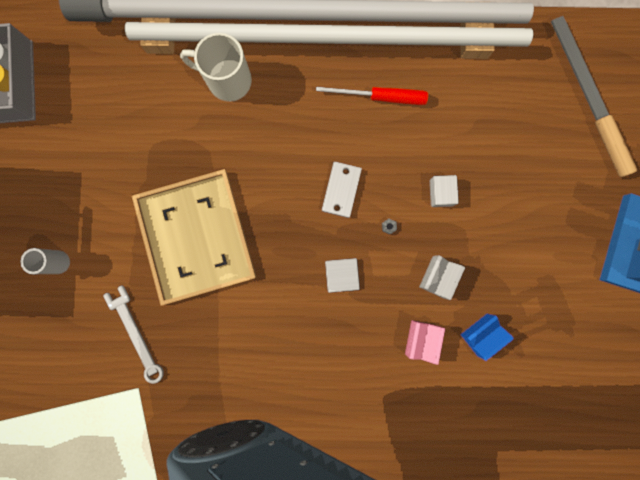

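View pics/side0.png

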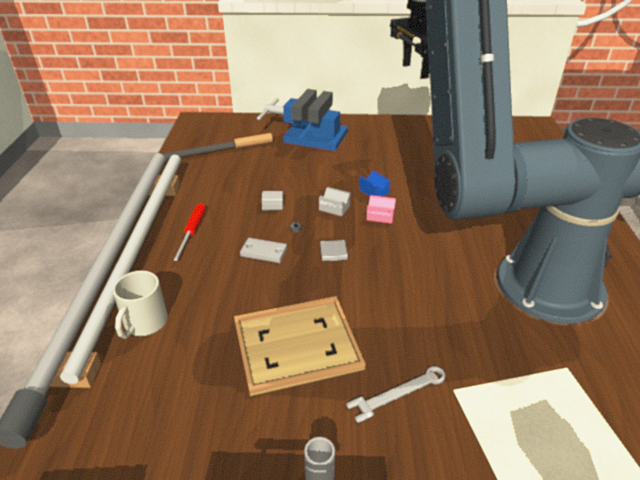

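The top view shows the holed plate at about (342,190), the steel V-block at (442,277) and the tray pocket at (194,237). The square pad is at (342,275), the plain block at (444,191), and the pink and blue decoys are at the bottom right. I'll segment these next.

```bash
cat > h.py <<'E'
import numpy as np, cv2
from station import camera_model
def ray(c,uv,z):
    m=camera_model(c);K=m["K"];T=m["camera_from_world"];R=T[:3,:3];t=T[:3,3]
    o=-R.T@t; d=R.T@np.linalg.inv(K)@np.array([uv[0],uv[1],1.])
    return o+d*(z-o[2])/d[2]
def proj(c,p):
    m=camera_model(c);q=m["camera_from_world"][:3,:3]@np.array(p)+m["camera_from_world"][:3,3];q=m["K"]@q;return q[:2]/q[2]
E
python3 - <<'E'
from h import *
im=cv2.imread("pics/top0.png");hsv=cv2.cvtColor(im,cv2.COLOR_BGR2HSV)
def crop(x,y,w,h,s,n): cv2.imwrite(n,cv2.resize(im[y:y+h,x:x+w],None,fx=s,fy=s,interpolation=cv2.INTER_CUBIC))
crop(305,145,175,150,4,"pics/c1.png"); crop(125,165,135,145,4,"pics/c2.png")
m=((hsv[...,1]<60)&(hsv[...,2]>110)).astype(np.uint8)
n,l,s,c=cv2.connectedComponentsWithStats(m)
for i in range(1,n):
    if 300<s[i,4]<4000 and 300<c[i,0]<480 and 150<c[i,1]<300:
        cs=cv2.findContours((l==i).astype(np.uint8),0,1)[0];r=cv2.minAreaRect(cs[0])
        z=0.012 if c[i,0]<360 else .034
        b=np.array([ray("top",p,z)[:2] for p in cv2.boxPoints(r)])
        e=b[1]-b[0];f=b[2]-b[1]
        print(c[i],r,"ctr",b.mean(0),np.linalg.norm(e),np.linalg.norm(f),np.degrees([np.arctan2(e[1],e[0]),np.arctan2(f[1],f[0])]))
b=(hsv[...,2]<70).astype(np.uint8);n,l,s,c=cv2.connectedComponentsWithStats(b)
for i in range(1,n):
    if 10<s[i,4]<400 and 150<c[i,0]<240 and 185<c[i,1]<290: print(s[i],c[i],ray("top",c[i],.009))
E
```

```text
[341.26227209 189.07082749] ((341.2353210449219, 189.058837890625), (29.10427474975586, 50.93247985839844), 14.03624439239502) ctr [ 0.59438931 -0.08898162] 0.09180859947505549 0.05201223019727892 [ -12.96610375 -103.30451014]
[443.57481297 190.29800499] ((443.5241394042969, 190.4103546142578), (30.006954193115234, 27.423185348510742), 86.633544921875) ctr [ 0.59054926 -0.26452767] 0.047524525087473145 0.0523848730003011 [ -85.61974236 -177.02501659]
[442.03504482 277.06764466] ((441.9787292480469, 276.8344421386719), (34.06959915161133, 36.93259048461914), 23.629379272460938) ctr [ 0.44167747 -0.26132889] 0.06327201725132933 0.05765533346009076 [ -23.5413837  -112.84859253]
[341.9840796  274.94626866] ((341.97467041015625, 274.958740234375), (31.706438064575195, 31.836381912231445), 85.03025817871094) ctr [ 0.44183407 -0.09228433] 0.0560162373817752 0.05545811993982648 [ -84.03889122 -174.41065494]
[198 198  13   9  37] [204.94594595 200.97297297] [0.56915242 0.15378659 0.009     ]
[163 208  11  12  39] [166.76923077 212.51282051] [0.54724424 0.22107951 0.009     ]
[216 255  10  11  32] [222.25  261.125] [0.46243632 0.11930884 0.009     ]
[179 268  13   9  36] [182.86111111 272.75      ] [0.44075084 0.18810809 0.009     ]
```

```bash
ls pics
```

```text
c1.png
c2.png
side0.png
top0.png
```

View pics/c1.png

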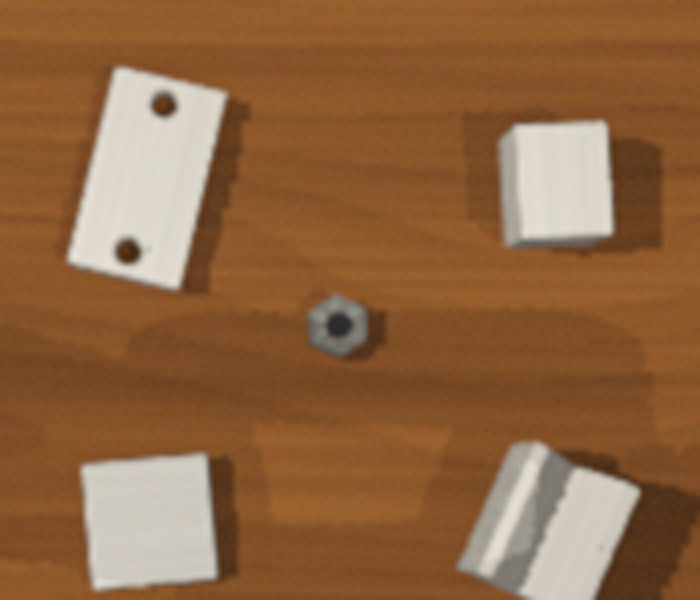

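View pics/c2.png

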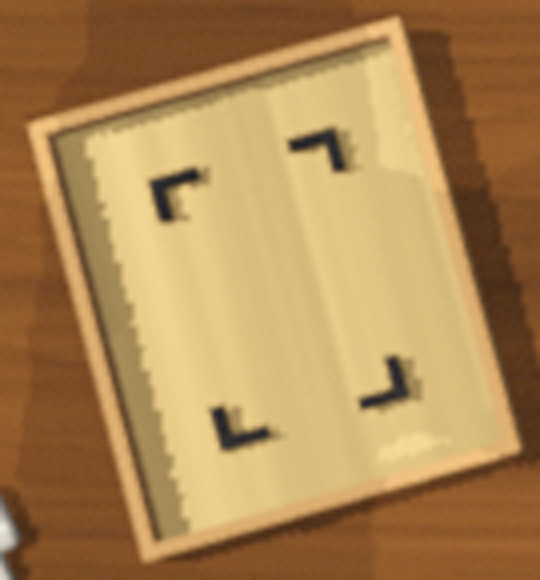

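```bash
cat > fit.py <<'E'
from h import *
from scipy.optimize import minimize
def boxpts(x,y,a,L,W,z0,z1):
    c,s=np.cos(a),np.sin(a)
    return np.array([[x+c*u-s*v,y+s*u+c*v,z] for u in(-L/2,L/2) for v in(-W/2,W/2) for z in(z0,z1)])
def hullim(p,S=8,o=(0,0)):
    h=cv2.convexHull(p.astype(np.float32))[:,0]
    m=np.zeros((640,640),np.uint8); q=((h-o)*S+S/2*0).round().astype(np.int32)
    cv2.fillConvexPoly(m,q,1); return m
def comp(im,seed,cam,sat=70,val=70):
    hsv=cv2.cvtColor(im,cv2.COLOR_BGR2HSV)
    m=((hsv[...,1]<sat)&(hsv[...,2]>val)).astype(np.uint8)
    n,l,s,c=cv2.connectedComponentsWithStats(m,connectivity=4); i=l[seed[1],seed[0]]
    return cv2.findContours((l==i).astype(np.uint8),0,1)[0][0][:,0].astype(float),s[i]
def fit(im,seed,g,L,W,z0,z1,cam="top",**k):
    ct,s=comp(im,seed,cam,**k); o=np.array(seed)-40
    # contour pixel centres -> expand by half pixel
    ex=np.vstack([ct+d for d in([-.5,-.5],[.5,-.5],[-.5,.5],[.5,.5])])
    M=hullim(ex,8,o)
    def f(q):
        P=np.array([proj(cam,p) for p in boxpts(q[0],q[1],q[2],L,W,z0,z1)])
        N=hullim(P,8,o); return (M!=N).sum()/M.sum()
    best=min((minimize(f,[g[0]+dx,g[1]+dy,g[2]+da],method="Nelder-Mead",options=dict(initial_simplex=np.array([g,g,g,g])+np.array([[0,0,0],[.01,0,0],[0,.01,0],[0,0,.2]])+[dx,dy,da],maxiter=300)) for dx in(-.004,.004) for dy in(-.004,.004) for da in(-.05,.05)),key=lambda r:r.fun)
    return best.x,best.fun,s
E
python3 - <<'E'
from fit import *
t=cv2.imread("pics/top0.png");s=cv2.imread("pics/side0.png")
for im,cam,sp,sv in((t,"top",(341,190),(450,278)),(s,"side",(262,249),(337,208))):
    for nm,seed,g,L,W,H in(("plate",sp,[.594,-.089,-.23],.09,.05,.012),("vb",sv,[.44,-.26,-.41],.06,.048,.038)):
        x,f,st=fit(im,seed,np.array(g),L,W,0,H,cam); print(cam,nm,x.round(4),np.degrees(x[2]).round(1),round(f,3),st)
# rim
P=np.array([[132,195.5],[225,169.3],[255.5,277.5],[162,305]]);B=np.array([ray("top",p,.016)[:2] for p in P]);print(B,B.mean(0),[np.linalg.norm(B[i]-B[i-1]) for i in range(4)])
# side stops
hsv=cv2.cvtColor(s,cv2.COLOR_BGR2HSV);b=(hsv[...,2]<60).astype(np.uint8);n,l,st,c=cv2.connectedComponentsWithStats(b)
for i in range(1,n):
    if 10<st[i,4]<400 and 250<c[i,0]<345 and 310<c[i,1]<375: print(st[i],c[i],ray("side",c[i],.0075))
E
```

```text
Traceback (most recent call last):
  File "fit.py", line 23, in fit
    best=min((minimize(f,[g[0]+dx,g[1]+dy,g[2]+da],method="Nelder-Mead",options=dict(initial_simplex=np.array([g,g,g,g])+np.array([[0,0,0],[.01,0,0],[0,.01,0],[0,0,.2]])+[dx,dy,da],maxiter=300)) for dx in(-.004,.004) for dy in(-.004,.004) for da in(-.05,.05)),key=lambda r:r.fun)
  File "fit.py", line 23, in <genexpr>
    best=min((minimize(f,[g[0]+dx,g[1]+dy,g[2]+da],method="Nelder-Mead",options=dict(initial_simplex=np.array([g,g,g,g])+np.array([[0,0,0],[.01,0,0],[0,.01,0],[0,0,.2]])+[dx,dy,da],maxiter=300)) for dx in(-.004,.004) for dy in(-.004,.004) for da in(-.05,.05)),key=lambda r:r.fun)
              ~~~~~~~~^^^^^^^^^^^^^^^^^^^^^^^^^^^^^^^^^^^^^^^^^^^^^^^^^^^^^^^^^^^^^^^^^^^^^^^^^^^^^^^^^^^^^^^^^^^^^^^^^^^^^^^^^^^^^^^^^^^^^^^^^^^^^^^^^^^^^^^^^^^^^^^^^^^^^^^^^^^^^^^^^^^^^^^^^^^^
  File "fit.py", line 21, in f
    P=np.array([proj(cam,p) for p in boxpts(q[0],q[1],q[2],L,W,z0,z1)])
                ~~~~^^^^^^^
  File "h.py", line 8, in proj
    m=camera_model(c);q=m["camera_from_world"][:3,:3]@np.array(p)+m["camera_from_world"][:3,3];q=m["K"]@q;return q[:2]/q[2]
ValueError: time passes only in moves, steps and waits
```

```bash
sed -i 's/^from station import camera_model/from station import camera_model as _cm\nfrom functools import lru_cache\ncamera_model=lru_cache(None)(lambda n:_cm(n))/' h.py
python3 - <<'E'
from fit import *
t=cv2.imread("pics/top0.png");s=cv2.imread("pics/side0.png")
for im,cam,sp,sv in((t,"top",(341,190),(450,278)),(s,"side",(262,249),(337,208))):
    for nm,seed,g,L,W,H in(("plate",sp,[.594,-.089,-.23],.09,.05,.012),("vb",sv,[.44,-.26,-.41],.06,.048,.038)):
        x,f,st=fit(im,seed,np.array(g),L,W,0,H,cam); print(cam,nm,x.round(4),np.degrees(x[2]).round(1),round(f,3),st)
P=np.array([[132,195.5],[225,169.3],[255.5,277.5],[162,305]]);B=np.array([ray("top",p,.016)[:2] for p in P]);print(B,B.mean(0),[np.linalg.norm(B[i]-B[i-1]) for i in range(4)])
hsv=cv2.cvtColor(s,cv2.COLOR_BGR2HSV);b=(hsv[...,2]<60).astype(np.uint8);n,l,st,c=cv2.connectedComponentsWithStats(b)
for i in range(1,n):
    if 10<st[i,4]<400 and 250<c[i,0]<345 and 310<c[i,1]<375: print(st[i],c[i],ray("side",c[i],.0075))
E
```

```text
top plate [ 0.5948 -0.0892 -0.2261] -13.0 0.088 [ 322  162   40   56 1452]
top vb [ 0.4408 -0.2649 -0.4279] -24.5 0.077 [ 420  256   45   44 1243]
side plate [ 0.5953 -0.0886 -0.1982] -11.4 0.107 [240 238  47  25 838]
side vb [ 0.442  -0.2651 -0.5178] -29.7 0.085 [319 187  32  29 692]
[[0.57558004 0.28150599]
 [0.62543708 0.1183173 ]
 [0.4347168  0.05875478]
 [0.38425904 0.21996914]] [0.50499824 0.1696368 ] [np.float64(0.2009738988610245), np.float64(0.1706349034576218), np.float64(0.199804709844547), np.float64(0.16892618842379048)]
[315 319  11   8  28] [320.67857143 321.28571429] [0.46324378 0.11968147 0.0075    ]
[260 331   8   9  26] [262.26923077 333.53846154] [0.56923698 0.15331508 0.0075    ]
[327 344   9  11  34] [331.58823529 350.52941176] [0.44180602 0.18910106 0.0075    ]
[266 359  12   9  34] [270.38235294 364.05882353] [0.54712654 0.22227964 0.0075    ]
```

Both cameras agree: plate at (0.595, −0.089, −13°), V-block at (0.4415, −0.265, about −25°), and pocket at (0.505, 0.170, +17.3°). Next is a planner that turns a target into rows.

```bash
cat > plan.py <<'E'
import sys, numpy as np
from station import sense
from scipy.spatial.transform import Rotation as R
# usage: plan.py x y z jawyaw_deg [step_mm]
x,y,z,a=map(float,sys.argv[1:5]); st=float(sys.argv[5]) if len(sys.argv)>5 else 36
s=sense(); q=s["tool_rot"]; r=R.from_quat([q[1],q[2],q[3],q[0]]); M=r.as_matrix()
yaw=np.degrees(np.arctan2(M[1,0],M[0,0]))
print("t",s["time_s"],"pos",s["tool_pos"].round(4),"jawyaw",yaw.round(2),"tooly",M[:,1].round(4),"F",s["contact_force"].round(1),"w",round(s["grip_width"],4),"q",s["joint_pos"].round(2))
d=(a-yaw+90)%180-90            # world yaw change, half-turn symmetric
d_tool=-d                      # tool y is down
D=np.array([x,y,z])-s["tool_pos"]
n=max(int(np.ceil(np.linalg.norm(D)*1e3/st)),int(np.ceil(abs(d)/6.5)),1)
print("D",D.round(4),"dyaw",round(d,2),"rows",n)
for k in range(n):
    Rk=R.from_rotvec([0,0,np.radians(d)*k/n])*r
    print([round(float(v),4) for v in Rk.inv().apply(D/n)]+[round(np.radians(d_tool)/n,4)])
E
python3 plan.py .595 -.089 .12 77
```

```text
t 0.3 pos [ 0.2357 -0.5786  0.2222] jawyaw -67.84 tooly [-2.e-04  7.e-04 -1.e+00] F [ 0.1 -0.1  0.1] w 0.0871 q [-1.36  0.53  1.43 -0.    1.18 -0.18]
D [ 0.3593  0.4896 -0.1022] dyaw -35.16 rows 18
[-0.0177, 0.0057, 0.0287, np.float64(0.0341)]
[-0.0186, 0.0057, 0.0281, np.float64(0.0341)]
[-0.0196, 0.0057, 0.0275, np.float64(0.0341)]
[-0.0205, 0.0057, 0.0268, np.float64(0.0341)]
[-0.0214, 0.0057, 0.0261, np.float64(0.0341)]
[-0.0223, 0.0057, 0.0253, np.float64(0.0341)]
[-0.0231, 0.0057, 0.0246, np.float64(0.0341)]
[-0.024, 0.0057, 0.0238, np.float64(0.0341)]
[-0.0247, 0.0057, 0.0229, np.float64(0.0341)]
[-0.0255, 0.0057, 0.0221, np.float64(0.0341)]
[-0.0263, 0.0057, 0.0212, np.float64(0.0341)]
[-0.027, 0.0057, 0.0203, np.float64(0.0341)]
[-0.0276, 0.0057, 0.0193, np.float64(0.0341)]
[-0.0283, 0.0057, 0.0184, np.float64(0.0341)]
[-0.0289, 0.0057, 0.0174, np.float64(0.0341)]
[-0.0295, 0.0057, 0.0164, np.float64(0.0341)]
[-0.03, 0.0057, 0.0154, np.float64(0.0341)]
[-0.0305, 0.0057, 0.0144, np.float64(0.0341)]
```

Emit:
jog_arm:
  moves:
    - [[-0.018, 0.005, 0.0285, 0.034, 0], [-0.0186, 0.005, 0.028, 0.034, 0], [-0.0196, 0.005, 0.0275, 0.034, 0], [-0.0205, 0.005, 0.027, 0.034, 0], [-0.0214, 0.005, 0.026, 0.034, 0], [-0.0223, 0.005, 0.025, 0.034, 0], [-0.023, 0.005, 0.0246, 0.034, 0], [-0.024, 0.005, 0.024, 0.034, 0]]
  squeeze: 25

```text
time_s: 0.97
tool_pos: [0.3984, -0.3641, 0.1804]
tool_rot: [-0.519, 0.524, -0.474, 0.48]
contact_force: [2.1, -0.7, -0.6]
grip_width: 0.0871
```

Emit:
jog_arm:
  moves:
    - [[-0.0247, 0.005, 0.023, 0.034, 0], [-0.0255, 0.005, 0.022, 0.034, 0], [-0.0263, 0.005, 0.021, 0.034, 0], [-0.027, 0.005, 0.02, 0.034, 0], [-0.0276, 0.005, 0.019, 0.034, 0], [-0.0283, 0.005, 0.018, 0.034, 0], [-0.029, 0.005, 0.017, 0.034, 0], [-0.0295, 0.005, 0.016, 0.034, 0]]

```text
time_s: 1.63
tool_pos: [0.5705, -0.1406, 0.1372]
tool_rot: [-0.446, 0.45, -0.543, 0.551]
contact_force: [0.4, -1.8, 0.6]
grip_width: 0.087
```

```bash
python3 plan.py .595 -.089 .12 77
```

```text
t 1.6333 pos [ 0.5705 -0.1406  0.1372] jawyaw -101.41 tooly [ 0.0033 -0.0128 -0.9999] F [ 0.4 -1.8  0.6] w 0.087 q [-0.43  0.58  1.61 -0.01  0.94  1.35]
D [ 0.0245  0.0516 -0.0172] dyaw -1.59 rows 2
[-0.0278, 0.0083, 0.0069, np.float64(0.0139)]
[-0.0279, 0.0083, 0.0065, np.float64(0.0139)]
```

Emit:
jog_arm:
  moves:
    - [[-0.028, 0.008, 0.007, 0.014, 0], [-0.025, 0.008, 0.0065, 0.014, 0], [0, 0, 0, 0, 0], [0, 0, 0, 0, 0]]

```text
time_s: 1.97
tool_pos: [0.6, -0.0827, 0.119]
tool_rot: [-0.441, 0.443, -0.547, 0.557]
contact_force: [-0.3, 0.2, 0.6]
grip_width: 0.0868
```

```bash
python3 plan.py .595 -.089 .05 77 20
```

```text
t 1.9667 pos [ 0.6    -0.0827  0.119 ] jawyaw -102.67 tooly [ 0.0064 -0.012  -0.9999] F [-0.3  0.2  0.6] w 0.0868 q [-0.32  0.63  1.58 -0.01  0.92  1.48]
D [-0.005  -0.0063 -0.069 ] dyaw -0.33 rows 4
[0.0016, 0.0172, -0.001, np.float64(0.0015)]
[0.0016, 0.0172, -0.001, np.float64(0.0015)]
[0.0016, 0.0172, -0.001, np.float64(0.0015)]
[0.0016, 0.0172, -0.001, np.float64(0.0015)]
```

Emit:
jog_arm:
  moves:
    - [[0.0016, 0.017, -0.001, 0.0015, 0], [0.0016, 0.017, -0.001, 0.0015, 0], [0.0016, 0.017, -0.001, 0.0015, 0], [0.0016, 0.017, -0.001, 0.0015, 0], [0, 0, 0, 0, 0]]

```text
time_s: 2.38
tool_pos: [0.5963, -0.093, 0.0518]
tool_rot: [-0.44, 0.44, -0.547, 0.56]
contact_force: [-1.3, -0.1, -0.2]
grip_width: 0.087
```

```bash
python3 plan.py .595 -.089 .0035 77 12; python3 - <<'E'
from station import *;import cv2
a=snapshot("top")[:,:,::-1];b=snapshot("side")[:,:,::-1]
import numpy as np
f=lambda i,x,y:cv2.resize(i[y:y+140,x:x+140],(400,400),interpolation=2)
cv2.imwrite("pics/g1.png",np.hstack([f(a,270,120),f(b,190,170)]))
E
```

```text
t 2.3833 pos [ 0.5963 -0.093   0.0518] jawyaw -103.04 tooly [ 0.0121 -0.0152 -0.9998] F [-1.3 -0.1 -0.2] w 0.087 q [-0.33  0.73  1.62 -0.01  0.77  1.47]
D [-0.0013  0.004  -0.0483] dyaw 0.04 rows 5
[-0.0008, 0.0096, -0.0006, np.float64(-0.0001)]
[-0.0008, 0.0096, -0.0006, np.float64(-0.0001)]
[-0.0008, 0.0096, -0.0006, np.float64(-0.0001)]
[-0.0008, 0.0096, -0.0006, np.float64(-0.0001)]
[-0.0008, 0.0096, -0.0006, np.float64(-0.0001)]
```

View pics/g1.png

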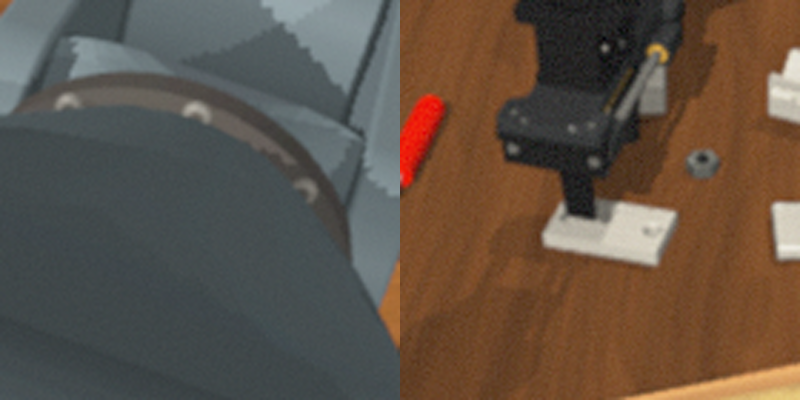

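The side view shows the fingers straddling the plate, with the nut clear of them. Descending.

Emit:
jog_arm:
  moves:
    - [[-0.002, 0.024, -0.0015, 0, 0], [-0.002, 0.023, -0.0015, 0, 0], [0, 0, 0, 0, 0]]

```text
time_s: 2.73
tool_pos: [0.6018, -0.0929, 0.012]
tool_rot: [-0.443, 0.436, -0.542, 0.566]
contact_force: [-0.3, 0.8, -0.0]
grip_width: 0.087
```

```bash
python3 plan.py .595 -.089 .0035 77 12
```

```text
t 2.7333 pos [ 0.6018 -0.0929  0.012 ] jawyaw -103.17 tooly [ 0.0283 -0.0207 -0.9994] F [-0.3  0.8 -0. ] w 0.087 q [-0.33  0.79  1.63 -0.02  0.68  1.48]
D [-0.0068  0.0039 -0.0085] dyaw 0.17 rows 1
[-0.0024, 0.0082, -0.0078, np.float64(-0.0031)]
```

Emit:
jog_arm:
  moves:
    - [[-0.0024, 0.006, -0.0078, 0, 0], [0, 0, 0, 0, 0]]

```text
time_s: 2.9
tool_pos: [0.5964, -0.0902, 0.0081]
tool_rot: [-0.443, 0.435, -0.541, 0.567]
contact_force: [0.2, 0.3, -0.2]
grip_width: 0.0871
```

```bash
python3 plan.py .595 -.089 .0035 77 12
```

```text
t 2.9 pos [ 0.5964 -0.0902  0.0081] jawyaw -103.21 tooly [ 0.0313 -0.0219 -0.9993] F [ 0.2  0.3 -0.2] w 0.0871 q [-0.33  0.79  1.65 -0.02  0.66  1.48]
D [-0.0014  0.0012 -0.0046] dyaw 0.21 rows 1
[-0.0009, 0.0045, -0.0018, np.float64(-0.0037)]
```

Emit:
jog_arm:
  moves:
    - [[-0.001, 0.0055, -0.002, 0, 0], [0, 0, 0, 0, 140], [0, 0, 0, 0, 255], [0, 0, 0, 0, 255], [0, 0, 0, 0, 255], [0, 0, 0, 0, 255], [0, 0, 0, 0, 255]]
  squeeze: 30

```text
time_s: 3.48
tool_pos: [0.601, -0.0916, 0.0095]
tool_rot: [-0.445, 0.432, -0.537, 0.571]
contact_force: [-0.0, -0.0, 0.3]
grip_width: 0.0546
```

```bash
python3 plan.py .595 -.089 .06 77 12
```

```text
t 3.4833 pos [ 0.601  -0.0916  0.0095] jawyaw -103.24 tooly [ 0.0446 -0.0266 -0.9987] F [-0.  -0.   0.3] w 0.0546 q [-0.33  0.79  1.65 -0.02  0.65  1.49]
D [-0.006   0.0026  0.0505] dyaw 0.24 rows 5
[-0.0001, -0.0102, -0.0008, np.float64(-0.0008)]
[-0.0001, -0.0102, -0.0008, np.float64(-0.0008)]
[-0.0001, -0.0102, -0.0008, np.float64(-0.0008)]
[-0.0001, -0.0102, -0.0008, np.float64(-0.0008)]
[-0.0001, -0.0102, -0.0008, np.float64(-0.0008)]
```

Emit:
jog_arm:
  moves:
    - [[-0.0012, 0.008, -0.007, 0, 95]]

```text
time_s: 3.57
tool_pos: [0.5978, -0.0903, 0.0028]
tool_rot: [-0.447, 0.431, -0.535, 0.573]
contact_force: [0.7, -1.3, -0.3]
grip_width: 0.0545
```

```bash
python3 plan.py .595 -.089 .0035 77 12
```

```text
t 3.5667 pos [ 0.5978 -0.0903  0.0028] jawyaw -103.26 tooly [ 0.0508 -0.0288 -0.9983] F [ 0.7 -1.3 -0.3] w 0.0545 q [-0.33  0.8   1.67 -0.02  0.62  1.49]
D [-0.0028  0.0013  0.0007] dyaw 0.26 rows 1
[-0.0006, -0.0008, -0.003, np.float64(-0.0046)]
```

Emit:
jog_arm:
  moves:
    - [[-0.0005, 0.0, -0.002, 0, 255], [0, 0, -0.001, 0, 255], [0, 0, -0.001, 0, 255]]

```text
time_s: 3.82
tool_pos: [0.5944, -0.0887, 0.0025]
tool_rot: [-0.447, 0.431, -0.535, 0.574]
contact_force: [0.8, 0.1, -2.8]
grip_width: 0.0496
```

```bash
python3 plan.py .595 -.089 .0035 77 12
```

```text
t 3.8167 pos [ 0.5944 -0.0887  0.0025] jawyaw -103.27 tooly [ 0.0521 -0.0289 -0.9982] F [ 0.8  0.1 -2.8] w 0.0496 q [-0.33  0.8   1.68 -0.02  0.61  1.49]
D [ 0.0006 -0.0003  0.001 ] dyaw 0.27 rows 1
[0.0002, -0.001, 0.0007, np.float64(-0.0048)]
```

Emit:
jog_arm:
  moves:
    - [[0, -0.01, 0, 0, 255], [0, -0.02, 0, 0, 255], [0, -0.025, 0, 0, 255], [0, -0.025, 0, 0, 255]]

```text
time_s: 4.15
tool_pos: [0.5825, -0.0842, 0.0783]
tool_rot: [-0.443, 0.435, -0.542, 0.567]
contact_force: [1.2, -0.8, -3.0]
grip_width: 0.0495
```

```bash
python3 plan.py .505 .17 .07 107.3
```

```text
t 4.15 pos [ 0.5825 -0.0842  0.0783] jawyaw -103.25 tooly [ 0.0301 -0.0218 -0.9993] F [ 1.2 -0.8 -3. ] w 0.0495 q [-0.33  0.67  1.67 -0.02  0.77  1.49]
D [-0.0775  0.2542 -0.0083] dyaw 30.55 rows 8
[-0.0287, 0.0, -0.0167, np.float64(-0.0667)]
[-0.0298, 0.0001, -0.0148, np.float64(-0.0667)]
[-0.0307, 0.0002, -0.0128, np.float64(-0.0667)]
[-0.0315, 0.0002, -0.0107, np.float64(-0.0667)]
[-0.0321, 0.0003, -0.0086, np.float64(-0.0667)]
[-0.0326, 0.0003, -0.0064, np.float64(-0.0667)]
[-0.033, 0.0004, -0.0042, np.float64(-0.0667)]
[-0.0332, 0.0005, -0.002, np.float64(-0.0667)]
```

Emit:
jog_arm:
  moves:
    - [[-0.0287, 0, -0.0167, -0.067, 255], [-0.0298, 0, -0.0148, -0.067, 255], [-0.0307, 0, -0.0128, -0.067, 255], [-0.0315, 0, -0.0107, -0.067, 255], [-0.032, 0, -0.0086, -0.067, 255], [-0.0326, 0, -0.0064, -0.067, 255], [-0.033, 0, -0.004, -0.067, 255], [-0.025, 0, -0.002, -0.05, 255]]

```text
time_s: 4.82
tool_pos: [0.5067, 0.1622, 0.0785]
tool_rot: [0.569, -0.569, 0.401, -0.438]
contact_force: [-0.0, 0.8, -3.3]
grip_width: 0.0494
```

```bash
python3 plan.py .505 .17 .05 107.3
```

```text
t 4.8167 pos [0.5067 0.1622 0.0785] jawyaw -72.83 tooly [ 0.0418 -0.0294 -0.9987] F [-0.   0.8 -3.3] w 0.0494 q [ 0.12  0.62  1.81 -0.05  0.68  1.43]
D [-0.0017  0.0078 -0.0285] dyaw 0.13 rows 1
[-0.0091, 0.0281, -0.0002, np.float64(-0.0023)]
```

Emit:
jog_arm:
  moves:
    - [[-0.005, 0.02, 0, 0, 255], [-0.005, 0.02, 0, 0, 255], [0, 0.012, -0.001, 0, 255]]

```text
time_s: 5.07
tool_pos: [0.5019, 0.1771, 0.0287]
tool_rot: [0.573, -0.57, 0.398, -0.435]
contact_force: [-0.2, -0.7, -3.4]
grip_width: 0.0496
```

```bash
python3 plan.py .505 .17 .0095 107.3; python3 - <<'E'
from station import *;import cv2
b=snapshot("side")[:,:,::-1]
cv2.imwrite("pics/p1.png",cv2.resize(b[250:420,200:400],None,fx=4,fy=3.5,interpolation=2))
E
```

```text
t 5.0667 pos [0.5019 0.1771 0.0287] jawyaw -72.17 tooly [ 0.0442 -0.0277 -0.9986] F [-0.2 -0.7 -3.4] w 0.0496 q [ 0.15  0.71  1.83 -0.06  0.56  1.46]
D [ 0.0031 -0.0071 -0.0192] dyaw -0.53 rows 1
[0.0069, 0.0195, 0.0001, np.float64(0.0093)]
```

View pics/p1.png

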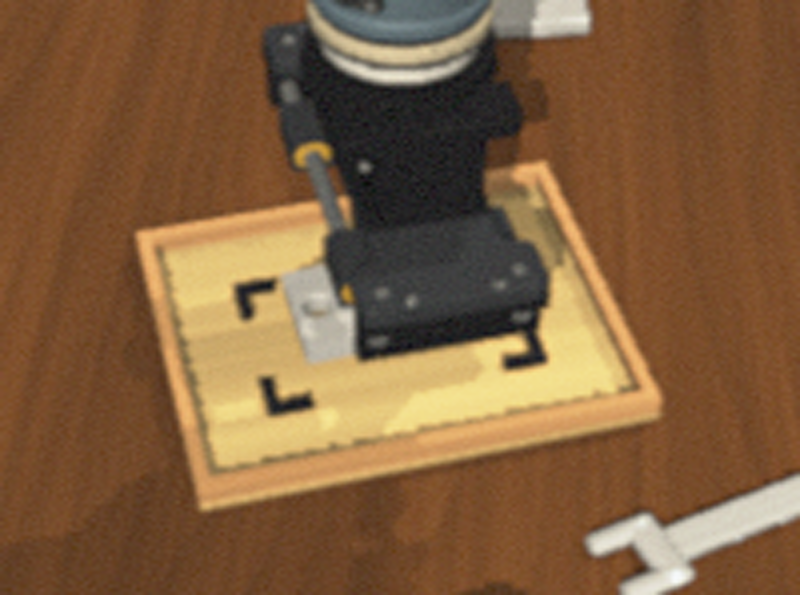

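The plate is held level above the pocket and well aligned with the stops. I'll lower it slowly.

Emit:
jog_arm:
  moves:
    - [[0.005, 0.01, 0, 0.006, 255], [0.002, 0.008, 0, 0.003, 255]]

```text
time_s: 5.28
tool_pos: [0.503, 0.1694, 0.0094]
tool_rot: [0.57, -0.57, 0.401, -0.436]
contact_force: [-0.2, -0.0, -4.1]
grip_width: 0.0497
```

```bash
python3 plan.py .505 .17 .0065 107.3
```

```text
t 5.2833 pos [0.503  0.1694 0.0094] jawyaw -72.63 tooly [ 0.0398 -0.0287 -0.9988] F [-0.2 -0.  -4.1] w 0.0497 q [ 0.13  0.74  1.84 -0.07  0.53  1.46]
D [ 0.002   0.0006 -0.0029] dyaw -0.07 rows 1
[-0.0001, 0.003, 0.002, np.float64(0.0013)]
```

Emit:
jog_arm:
  moves:
    - [[0, 0.003, 0.002, 0, 255]]

```text
time_s: 5.37
tool_pos: [0.5035, 0.1688, 0.0062]
tool_rot: [-0.569, 0.57, -0.403, 0.435]
contact_force: [-8.0, -1.5, 22.2]
grip_width: 0.0496
```

```bash
python3 plan.py .505 .17 .0065 107.3
```

```text
t 5.3667 pos [0.5035 0.1688 0.0062] jawyaw -72.69 tooly [ 0.0354 -0.0295 -0.9989] F [-8.  -1.5 22.2] w 0.0496 q [ 0.13  0.75  1.83 -0.07  0.53  1.46]
D [0.0015 0.0012 0.0003] dyaw -0.01 rows 1
[-0.0006, -0.0003, 0.0018, np.float64(0.0001)]
```

Contact with the floor gives 22 N upward. Releasing.

Emit:
jog_arm:
  moves:
    - [[0, -0.0005, 0, 0, 120], [0, 0, 0, 0, 60], [0, 0, 0, 0, 40], [0, -0.005, 0, 0, 30], [0, -0.02, 0, 0, 20], [0, -0.03, 0, 0, 10], [0, -0.03, 0, 0, 0], [0, -0.03, 0, 0, 0]]

```text
time_s: 6.03
tool_pos: [0.5001, 0.1688, 0.1236]
tool_rot: [-0.566, 0.571, -0.406, 0.436]
contact_force: [0.8, -0.1, -0.3]
grip_width: 0.0841
```

```bash
python3 plan.py .42 -.26 .12 64.5; python3 - <<'E'
from station import *;import cv2
b=snapshot("side")[:,:,::-1]
cv2.imwrite("pics/p2s.png",b)
cv2.imwrite("pics/p2.png",cv2.resize(b[250:420,200:400],None,fx=4,fy=3.5,interpolation=2))
E
```

```text
t 6.0333 pos [0.5001 0.1688 0.1236] jawyaw -73.05 tooly [ 0.0298 -0.0306 -0.9991] F [ 0.8 -0.1 -0.3] w 0.0841 q [ 0.13  0.54  1.78 -0.05  0.8   1.44]
D [-0.0801 -0.4288 -0.0036] dyaw -42.45 rows 13
[0.0297, 0.0011, -0.0155, np.float64(0.057)]
[0.0306, 0.0012, -0.0138, np.float64(0.057)]
[0.0313, 0.0012, -0.012, np.float64(0.057)]
[0.0319, 0.0013, -0.0102, np.float64(0.057)]
[0.0325, 0.0013, -0.0084, np.float64(0.057)]
[0.0329, 0.0014, -0.0065, np.float64(0.057)]
[0.0332, 0.0014, -0.0047, np.float64(0.057)]
[0.0334, 0.0015, -0.0028, np.float64(0.057)]
[0.0335, 0.0015, -0.0009, np.float64(0.057)]
[0.0335, 0.0016, 0.0011, np.float64(0.057)]
[0.0334, 0.0016, 0.003, np.float64(0.057)]
[0.0332, 0.0016, 0.0049, np.float64(0.057)]
[0.0328, 0.0017, 0.0067, np.float64(0.057)]
```

View pics/p2.png

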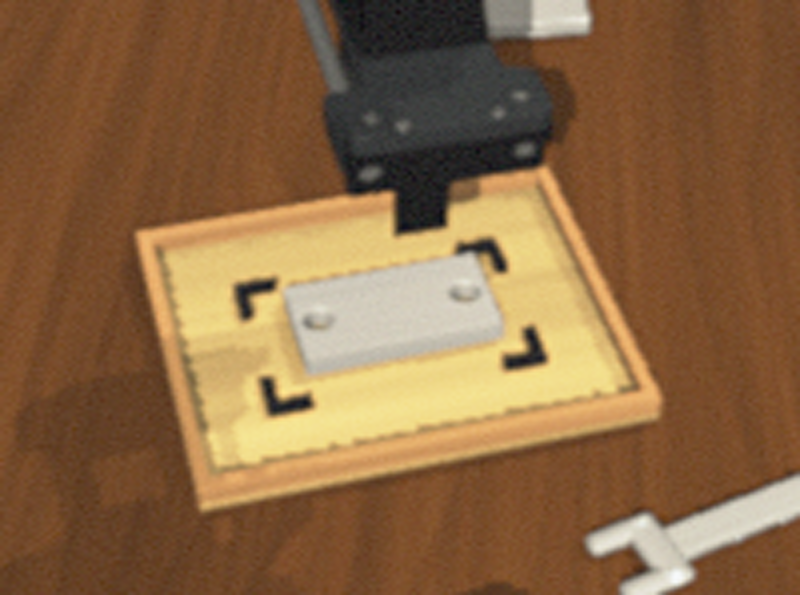

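The plate lies flat and released between the stops, a few mm toward the robot. I'll measure it once the view is clear and go for the V-block now.

Emit:
jog_arm:
  moves:
    - [[0.0297, 0, -0.014, 0.057, 0], [0.0306, 0, -0.0125, 0.057, 0], [0.0313, 0, -0.011, 0.057, 0], [0.032, 0, -0.009, 0.057, 0], [0.0325, 0, -0.007, 0.057, 0], [0.033, 0, -0.005, 0.057, 0], [0.033, 0, -0.003, 0.057, 0], [0.0334, 0, -0.001, 0.057, 0]]

```text
time_s: 6.75
tool_pos: [0.4734, -0.0975, 0.1472]
tool_rot: [-0.47, 0.443, -0.514, 0.565]
contact_force: [1.0, -0.6, 0.9]
grip_width: 0.0869
```

```bash
python3 plan.py .4415 -.265 .12 64.5; python3 - <<'E'
from fit import *
s=cv2.imread("pics/p2s.png")
x,f,st=fit(s,(305,335),np.array([.503,.169,.3]),.09,.05,.004,.016,"side",sat=45);print("plate",x.round(4),np.degrees(x[2]).round(1),f,st)
E
```

```text
t 6.75 pos [ 0.4734 -0.0975  0.1472] jawyaw -99.59 tooly [ 0.076  -0.0302 -0.9966] F [ 1.  -0.6  0.9] w 0.0869 q [-0.44  0.43  1.92  0.01  0.71  1.29]
D [-0.0319 -0.1675 -0.0272] dyaw -15.91 rows 5
[0.034, 0.0059, -0.0012, np.float64(0.0555)]
[0.034, 0.0061, 0.0007, np.float64(0.0555)]
[0.0339, 0.0062, 0.0026, np.float64(0.0555)]
[0.0336, 0.0064, 0.0045, np.float64(0.0555)]
[0.0333, 0.0065, 0.0063, np.float64(0.0555)]
plate [0.5031 0.1654 0.3205] 18.4 0.037208054943389184 [ 271  321   54   36 1220]
```

Emit:
jog_arm:
  moves:
    - [[0, 0, 0, 0, 0], [0, 0, 0, 0, 0]]

```text
time_s: 6.92
tool_pos: [0.4746, -0.1052, 0.149]
tool_rot: [-0.467, 0.439, -0.514, 0.57]
contact_force: [0.5, 0.8, -1.0]
grip_width: 0.087
```

```bash
python3 plan.py .4415 -.265 .12 64.5 60
```

```text
t 6.9167 pos [ 0.4746 -0.1052  0.149 ] jawyaw -100.24 tooly [ 0.0814 -0.0351 -0.9961] F [ 0.5  0.8 -1. ] w 0.087 q [-0.45  0.43  1.91  0.01  0.71  1.29]
D [-0.0331 -0.1598 -0.029 ] dyaw -15.26 rows 3
[0.0542, 0.0106, -0.0023, np.float64(0.0888)]
[0.0541, 0.011, 0.0025, np.float64(0.0888)]
[0.0536, 0.0114, 0.0073, np.float64(0.0888)]
```

Emit:
jog_arm:
  moves:
    - [[0, 0, 0, 0, 0], [0, 0, 0, 0, 0], [0, 0, 0, 0, 0], [0, 0, 0, 0, 0]]

```text
time_s: 7.25
tool_pos: [0.4752, -0.1031, 0.1501]
tool_rot: [-0.469, 0.439, -0.513, 0.57]
contact_force: [0.1, 0.4, 0.1]
grip_width: 0.0867
```

```bash
python3 plan.py .4415 -.265 .12 64.5 60
```

```text
t 7.25 pos [ 0.4752 -0.1031  0.1501] jawyaw -100.05 tooly [ 0.0834 -0.0354 -0.9959] F [0.1 0.4 0.1] w 0.0867 q [-0.45  0.43  1.91  0.01  0.71  1.29]
D [-0.0337 -0.1619 -0.0301] dyaw -15.45 rows 3
[0.0549, 0.011, -0.0026, np.float64(0.0899)]
[0.0548, 0.0114, 0.0023, np.float64(0.0899)]
[0.0543, 0.0118, 0.0072, np.float64(0.0899)]
```

Emit:
jog_arm:
  moves:
    - [[0, 0, 0.03, 0, 0], [0, 0, 0.03, 0, 0], [0, 0, 0.03, 0, 0]]

```text
time_s: 7.5
tool_pos: [0.5561, -0.1109, 0.1554]
tool_rot: [-0.468, 0.444, -0.517, 0.563]
contact_force: [-0.4, -1.0, -0.4]
grip_width: 0.0871
```

```bash
python3 plan.py .4415 -.265 .12 64.5 60
```

```text
t 7.5 pos [ 0.5561 -0.1109  0.1554] jawyaw -99.7 tooly [ 0.0677 -0.0281 -0.9973] F [-0.4 -1.  -0.4] w 0.0871 q [-0.39  0.51  1.7   0.    0.85  1.35]
D [-0.1146 -0.1541 -0.0354] dyaw -15.8 rows 4
[0.0426, 0.008, -0.0224, np.float64(0.0689)]
[0.044, 0.0082, -0.0194, np.float64(0.0689)]
[0.0452, 0.0084, -0.0163, np.float64(0.0689)]
[0.0462, 0.0087, -0.0132, np.float64(0.0689)]
```

Emit:
jog_arm:
  moves:
    - [[0, 0, -0.01, 0, 0], [0, 0, -0.01, 0, 0], [0, 0, -0.01, 0, 0], [0, 0, -0.01, 0, 0], [0, 0, -0.01, 0, 0], [0, 0, -0.01, 0, 0], [0, 0, -0.01, 0, 0], [0, 0, -0.01, 0, 0]]

```text
time_s: 8.17
tool_pos: [0.4751, -0.091, 0.1481]
tool_rot: [-0.472, 0.446, -0.513, 0.561]
contact_force: [-0.4, 0.1, 0.2]
grip_width: 0.087
```

```bash
python3 plan.py .4415 -.265 .12 64.5 60|head -1
```

```text
t 8.1667 pos [ 0.4751 -0.091   0.1481] jawyaw -99.02 tooly [ 0.0721 -0.028  -0.997 ] F [-0.4  0.1  0.2] w 0.087 q [-0.42  0.43  1.91  0.01  0.72  1.3 ]
```

Emit:
jog_arm:
  moves:
    - [[0, 0, 0.041, 0, 0], [0, 0, 0.041, 0, 0]]

```text
time_s: 8.33
tool_pos: [0.5286, -0.0925, 0.1466]
tool_rot: [-0.465, 0.453, -0.527, 0.548]
contact_force: [3.3, -1.3, 1.4]
grip_width: 0.0872
```

```bash
python3 plan.py .4415 -.265 .12 64.5 60|head -1
```

```text
t 8.3333 pos [ 0.5286 -0.0925  0.1466] jawyaw -98.98 tooly [ 0.0316 -0.0118 -0.9994] F [ 3.3 -1.3  1.4] w 0.0872 q [-0.38  0.51  1.75  0.    0.85  1.34]
```

Slow rows keep the tilt and fast outward rows reduce it, so I can level the tool this way.

Emit:
jog_arm:
  moves:
    - [[0, 0, 0.01, 0, 0], [0, 0, 0.0, 0, 0], [0, 0, 0, 0, 0]]

```text
time_s: 8.58
tool_pos: [0.5388, -0.0928, 0.1464]
tool_rot: [-0.466, 0.454, -0.527, 0.547]
contact_force: [0.1, -0.2, -0.4]
grip_width: 0.0868
```

```bash
python3 plan.py .4415 -.265 .12 64.5 12
```

```text
t 8.5833 pos [ 0.5388 -0.0928  0.1464] jawyaw -98.85 tooly [ 0.032  -0.0116 -0.9994] F [ 0.1 -0.2 -0.4] w 0.0868 q [-0.38  0.52  1.73  0.    0.86  1.35]
D [-0.0973 -0.1722 -0.0264] dyaw -16.65 rows 17
[0.0109, 0.0015, -0.0041, np.float64(0.0171)]
[0.0109, 0.0015, -0.004, np.float64(0.0171)]
[0.011, 0.0015, -0.0038, np.float64(0.0171)]
[0.0111, 0.0015, -0.0036, np.float64(0.0171)]
[0.0111, 0.0015, -0.0034, np.float64(0.0171)]
[0.0112, 0.0015, -0.0032, np.float64(0.0171)]
[0.0112, 0.0015, -0.003, np.float64(0.0171)]
[0.0113, 0.0015, -0.0028, np.float64(0.0171)]
[0.0113, 0.0015, -0.0026, np.float64(0.0171)]
[0.0114, 0.0015, -0.0024, np.float64(0.0171)]
[0.0114, 0.0016, -0.0022, np.float64(0.0171)]
[0.0115, 0.0016, -0.002, np.float64(0.0171)]
[0.0115, 0.0016, -0.0018, np.float64(0.0171)]
[0.0115, 0.0016, -0.0016, np.float64(0.0171)]
[0.0115, 0.0016, -0.0015, np.float64(0.0171)]
[0.0116, 0.0016, -0.0013, np.float64(0.0171)]
[0.0116, 0.0016, -0.0011, np.float64(0.0171)]
```

Emit:
jog_arm:
  moves:
    - [[0, 0, 0.041, 0, 0], [0, 0, 0.03, 0, 0], [0, 0, 0.005, 0, 0], [0, 0, 0, 0, 0]]

```text
time_s: 8.92
tool_pos: [0.5996, -0.0991, 0.1443]
tool_rot: [-0.462, 0.459, -0.534, 0.54]
contact_force: [-0.2, -0.6, 0.2]
grip_width: 0.0871
```

```bash
python3 plan.py .4415 -.265 .12 64.5 14
```

```text
t 8.9167 pos [ 0.5996 -0.0991  0.1443] jawyaw -98.79 tooly [ 0.0089 -0.0036 -1.    ] F [-0.2 -0.6  0.2] w 0.0871 q [-0.35  0.6   1.56 -0.    0.98  1.38]
D [-0.1581 -0.1659 -0.0243] dyaw -16.71 rows 17
[0.0111, 0.0014, -0.0077, np.float64(0.0172)]
[0.0112, 0.0014, -0.0075, np.float64(0.0172)]
[0.0113, 0.0014, -0.0073, np.float64(0.0172)]
[0.0114, 0.0014, -0.0071, np.float64(0.0172)]
[0.0116, 0.0014, -0.0069, np.float64(0.0172)]
[0.0117, 0.0014, -0.0067, np.float64(0.0172)]
[0.0118, 0.0014, -0.0065, np.float64(0.0172)]
[0.0119, 0.0014, -0.0063, np.float64(0.0172)]
[0.012, 0.0014, -0.0061, np.float64(0.0172)]
[0.0121, 0.0014, -0.0059, np.float64(0.0172)]
[0.0122, 0.0014, -0.0057, np.float64(0.0172)]
[0.0123, 0.0014, -0.0055, np.float64(0.0172)]
[0.0124, 0.0014, -0.0053, np.float64(0.0172)]
[0.0125, 0.0014, -0.0051, np.float64(0.0172)]
[0.0126, 0.0014, -0.0049, np.float64(0.0172)]
[0.0127, 0.0014, -0.0046, np.float64(0.0172)]
[0.0127, 0.0014, -0.0044, np.float64(0.0172)]
```

Tilt is now about 0.01. I'll go to the V-block slowly.

Emit:
jog_arm:
  moves:
    - [[0.011, 0.0014, -0.0077, 0.017, 0], [0.0112, 0.0014, -0.0075, 0.017, 0], [0.0113, 0.0014, -0.0073, 0.017, 0], [0.0114, 0.0014, -0.007, 0.017, 0], [0.0116, 0.0014, -0.007, 0.017, 0], [0.0117, 0.0014, -0.0067, 0.017, 0], [0.0118, 0.0014, -0.0065, 0.017, 0], [0.012, 0.0014, -0.0063, 0.017, 0]]

```text
time_s: 9.58
tool_pos: [0.5051, -0.1802, 0.1319]
tool_rot: [0.418, -0.42, 0.571, -0.569]
contact_force: [0.6, 0.1, -0.2]
grip_width: 0.0871
```

Emit:
jog_arm:
  moves:
    - [[0.012, 0.0014, -0.006, 0.017, 0], [0.012, 0.0014, -0.006, 0.017, 0], [0.0122, 0.0014, -0.0057, 0.017, 0], [0.0123, 0.0014, -0.0055, 0.017, 0], [0.0124, 0.0014, -0.0053, 0.017, 0], [0.0125, 0.0014, -0.005, 0.017, 0], [0.0126, 0.0014, -0.005, 0.017, 0], [0.0127, 0.0014, -0.0046, 0.017, 0]]

```text
time_s: 10.25
tool_pos: [0.4074, -0.2621, 0.1214]
tool_rot: [0.369, -0.374, 0.605, -0.598]
contact_force: [-0.1, -0.2, -0.1]
grip_width: 0.0872
```

```bash
python3 plan.py .4415 -.265 .055 64.5 12;python3 - <<'E'
from station import *;import cv2
cv2.imwrite("pics/t3.png",snapshot("top")[:,:,::-1])
E
```

```text
t 10.25 pos [ 0.4074 -0.2621  0.1214] jawyaw -116.64 tooly [-0.0116  0.005  -0.9999] F [-0.1 -0.2 -0.1] w 0.0872 q [-0.8   0.51  1.87 -0.01  0.78  1.24]
D [ 0.0341 -0.0029 -0.0664] dyaw 1.14 rows 7
[-0.0018, 0.0094, 0.0047, np.float64(-0.0029)]
[-0.0018, 0.0094, 0.0047, np.float64(-0.0029)]
[-0.0018, 0.0094, 0.0047, np.float64(-0.0029)]
[-0.0018, 0.0094, 0.0047, np.float64(-0.0029)]
[-0.0018, 0.0094, 0.0047, np.float64(-0.0029)]
[-0.0018, 0.0094, 0.0047, np.float64(-0.0029)]
[-0.0017, 0.0094, 0.0047, np.float64(-0.0029)]
```

Emit:
jog_arm:
  moves:
    - [[-0.0018, 0.006, 0.006, -0.003, 0], [-0.0018, 0.009, 0.006, -0.003, 0], [-0.0018, 0.0094, 0.005, -0.003, 0], [-0.0018, 0.0094, 0.005, -0.003, 0], [-0.0018, 0.0094, 0.0045, -0.003, 0], [-0.0018, 0.009, 0.004, -0.003, 0], [0, 0.005, 0, 0, 0]]

```text
time_s: 10.88
tool_pos: [0.4376, -0.2675, 0.0583]
tool_rot: [0.372, -0.378, 0.603, -0.595]
contact_force: [-0.5, 0.0, 0.2]
grip_width: 0.0869
```

```bash
python3 plan.py .4415 -.265 .009 64.5 8;python3 - <<'E'
from station import *;import cv2
b=snapshot("side")[:,:,::-1]
cv2.imwrite("pics/g2.png",cv2.resize(b[120:260,270:430],None,fx=4.5,fy=4,interpolation=2))
from fit import *
import os
t=cv2.imread("pics/t3.png")
try:
  x,f,st=fit(t,(200,240),np.array([.503,.167,.31]),.09,.05,.004,.016,"top",sat=45);print("plate",x.round(4),np.degrees(x[2]).round(1),f,st)
except Exception as e: print(e)
E
```

```text
t 10.8833 pos [ 0.4376 -0.2675  0.0583] jawyaw -115.91 tooly [-0.0126  0.005  -0.9999] F [-0.5  0.   0.2] w 0.0869 q [-0.76  0.65  1.83 -0.01  0.67  1.27]
D [ 0.0039  0.0025 -0.0493] dyaw 0.41 rows 7
[-0.0006, 0.007, 0.0004, np.float64(-0.001)]
[-0.0006, 0.007, 0.0004, np.float64(-0.001)]
[-0.0006, 0.007, 0.0004, np.float64(-0.001)]
[-0.0006, 0.007, 0.0004, np.float64(-0.001)]
[-0.0006, 0.007, 0.0004, np.float64(-0.001)]
[-0.0006, 0.007, 0.0004, np.float64(-0.001)]
[-0.0006, 0.007, 0.0004, np.float64(-0.001)]
plate [0.503  0.1677 0.3103] 17.8 0.014622250207390084 [ 176  210   41   56 1409]
```

View pics/g2.png

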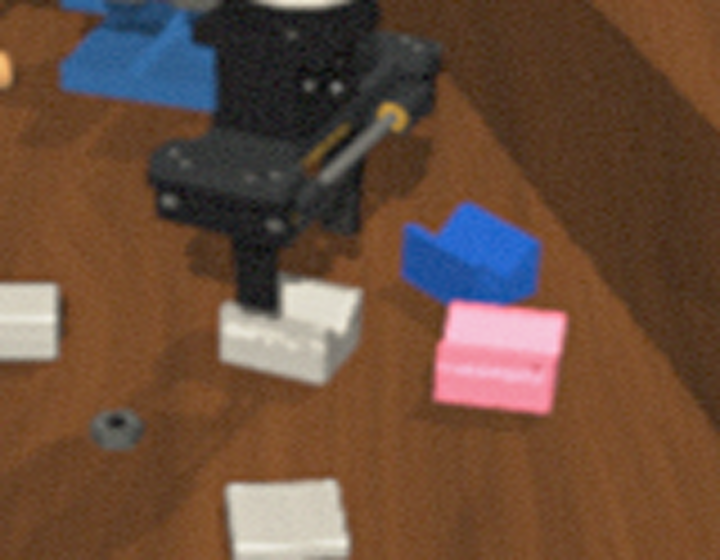

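View pics/t3.png

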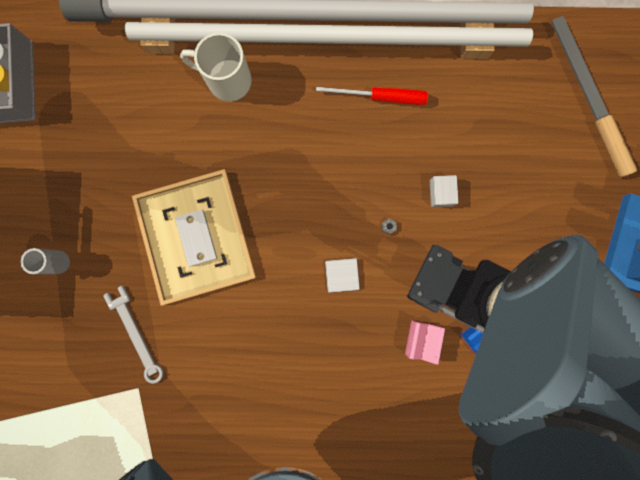

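```bash
python3 - <<'E'
from h import *
for p in ((.456,-.229,.058),(.456,-.229,.0),(.4415,-.265,.0),(.4415,-.265,.02)):
    u=proj("side",p);print(p,u.round(1),((u-[270,120])*[4.5,4]).round())
E
```

```text
(0.456, -0.229, 0.058) [328.3 195.7] [262. 303.]
(0.456, -0.229, 0.0) [328.1 215.9] [261. 384.]
(0.4415, -0.265, 0.0) [334.3 207.5] [289. 350.]
(0.4415, -0.265, 0.02) [334.4 200.7] [290. 323.]
```

The projected fingertip (262,303) matches the picture, and the finger comes down in front of the block's near side. Descending.

Emit:
jog_arm:
  moves:
    - [[-0.0009, 0.007, 0.0006, -0.001, 0], [-0.0009, 0.008, 0.0006, -0.001, 0], [-0.0009, 0.008, 0.0006, -0.001, 0], [-0.0006, 0.008, 0.0004, -0.001, 0], [-0.0006, 0.008, 0.0004, -0.001, 0], [-0.0006, 0.006, 0.0004, -0.001, 0]]

```text
time_s: 11.43
tool_pos: [0.4413, -0.2627, 0.0083]
tool_rot: [0.375, -0.381, 0.602, -0.593]
contact_force: [-0.6, 1.0, 0.1]
grip_width: 0.0869
```

```bash
python3 plan.py .4415 -.265 .009 64.5 8
```

```text
t 11.4333 pos [ 0.4413 -0.2627  0.0083] jawyaw -115.44 tooly [-0.0145  0.0065 -0.9999] F [-0.6  1.   0.1] w 0.0869 q [-0.75  0.74  1.85 -0.01  0.57  1.27]
D [ 0.0002 -0.0023  0.0007] dyaw -0.06 rows 1
[0.002, -0.0007, 0.0012, np.float64(0.0011)]
```

Emit:
jog_arm:
  moves:
    - [[0.002, 0, 0.001, 0, 255], [0, 0, 0, 0, 255], [0, 0, 0, 0, 255], [0, 0, 0, 0, 255], [0, 0, 0, 0, 255], [0, 0, 0, 0, 255], [0, 0, 0, 0, 255], [0, 0, 0, 0, 255]]
  squeeze: 35

```text
time_s: 12.1
tool_pos: [0.4411, -0.2651, 0.0075]
tool_rot: [0.374, -0.38, 0.603, -0.593]
contact_force: [0.5, -0.6, -4.3]
grip_width: 0.0479
```

```bash
python3 plan.py .4415 -.265 .009 64.5 8
```

```text
t 12.1 pos [ 0.4411 -0.2651  0.0075] jawyaw -115.49 tooly [-0.0148  0.0072 -0.9999] F [ 0.5 -0.6 -4.3] w 0.0479 q [-0.76  0.75  1.84 -0.01  0.57  1.27]
D [0.0004 0.0001 0.0015] dyaw -0.01 rows 1
[-0.0002, -0.0015, 0.0003, np.float64(0.0002)]
```

Gripped at 47.9 mm. Lifting.

Emit:
jog_arm:
  moves:
    - [[0, -0.006, 0, 0, 255], [0, -0.012, 0, 0, 255], [0, -0.014, 0, 0, 255], [0, -0.014, 0, 0, 255], [0, -0.014, 0, 0, 255], [0, -0.014, 0, 0, 255], [0, -0.012, 0, 0, 255]]

```text
time_s: 12.68
tool_pos: [0.4369, -0.2608, 0.0922]
tool_rot: [0.373, -0.382, 0.609, -0.586]
contact_force: [0.0, -0.4, -6.3]
grip_width: 0.0479
```

```bash
python3 plan.py .503 .1675 .085 107.8 16
```

```text
t 12.6833 pos [ 0.4369 -0.2608  0.0922] jawyaw -115.48 tooly [-0.0291  0.0202 -0.9994] F [ 0.  -0.4 -6.3] w 0.0479 q [-0.75  0.59  1.81 -0.01  0.78  1.27]
D [ 0.0661  0.4283 -0.0072] dyaw 43.28 rows 28
[-0.0148, 0.0005, -0.0044, np.float64(-0.027)]
[-0.0149, 0.0005, -0.004, np.float64(-0.027)]
[-0.015, 0.0005, -0.0036, np.float64(-0.027)]
[-0.0151, 0.0005, -0.0032, np.float64(-0.027)]
[-0.0152, 0.0004, -0.0028, np.float64(-0.027)]
[-0.0153, 0.0004, -0.0024, np.float64(-0.027)]
[-0.0153, 0.0004, -0.002, np.float64(-0.027)]
[-0.0154, 0.0004, -0.0016, np.float64(-0.027)]
[-0.0154, 0.0004, -0.0012, np.float64(-0.027)]
[-0.0155, 0.0004, -0.0007, np.float64(-0.027)]
[-0.0155, 0.0004, -0.0003, np.float64(-0.027)]
[-0.0155, 0.0003, 0.0001, np.float64(-0.027)]
[-0.0155, 0.0003, 0.0005, np.float64(-0.027)]
[-0.0154, 0.0003, 0.0009, np.float64(-0.027)]
[-0.0154, 0.0003, 0.0013, np.float64(-0.027)]
[-0.0154, 0.0003, 0.0018, np.float64(-0.027)]
[-0.0153, 0.0003, 0.0022, np.float64(-0.027)]
[-0.0153, 0.0003, 0.0026, np.float64(-0.027)]
[-0.0152, 0.0002, 0.003, np.float64(-0.027)]
[-0.0151, 0.0002, 0.0034, np.float64(-0.027)]
[-0.015, 0.0002, 0.0038, np.float64(-0.027)]
[-0.0149, 0.0002, 0.0042, np.float64(-0.027)]
[-0.0148, 0.0002, 0.0046, np.float64(-0.027)]
[-0.0146, 0.0002, 0.005, np.float64(-0.027)]
[-0.0145, 0.0002, 0.0054, np.float64(-0.027)]
[-0.0144, 0.0001, 0.0058, np.float64(-0.027)]
[-0.0142, 0.0001, 0.0062, np.float64(-0.027)]
[-0.014, 0.0001, 0.0066, np.float64(-0.027)]
```

Emit:
jog_arm:
  moves:
    - [[-0.0148, 0, -0.0044, -0.027, 255], [-0.0149, 0, -0.004, -0.027, 255], [-0.015, 0, -0.0036, -0.027, 255], [-0.0151, 0, -0.003, -0.027, 255], [-0.0152, 0, -0.003, -0.027, 255], [-0.0153, 0, -0.0024, -0.027, 255], [-0.0153, 0, -0.002, -0.027, 255], [-0.0154, 0, -0.0016, -0.027, 255]]

```text
time_s: 13.35
tool_pos: [0.4529, -0.1322, 0.0949]
tool_rot: [0.438, -0.447, 0.564, -0.539]
contact_force: [0.4, 0.4, -6.5]
grip_width: 0.0479
```

Emit:
jog_arm:
  moves:
    - [[-0.0154, 0, -0.001, -0.027, 255], [-0.0155, 0, -0.0007, -0.027, 255], [-0.0155, 0, 0, -0.027, 255], [-0.0155, 0, 0, -0.027, 255], [-0.0155, 0, 0.0005, -0.027, 255], [-0.0154, 0, 0.001, -0.027, 255], [-0.0154, 0, 0.0013, -0.027, 255], [-0.0154, 0, 0.0018, -0.027, 255]]

```text
time_s: 14.02
tool_pos: [0.4616, 0.0048, 0.0939]
tool_rot: [0.499, -0.51, 0.514, -0.477]
contact_force: [-0.1, 0.4, -5.7]
grip_width: 0.0478
```

```bash
python3 plan.py .503 .1675 .085 107.8 16
```

```text
t 14.0167 pos [0.4616 0.0048 0.0939] jawyaw -88.99 tooly [-0.0485  0.0257 -0.9985] F [-0.1  0.4 -5.7] w 0.0478 q [-0.24  0.55  1.92  0.02  0.73  1.3 ]
D [ 0.0414  0.1627 -0.0089] dyaw 16.79 rows 11
[-0.0147, 0.001, 0.0041, np.float64(-0.0266)]
[-0.0146, 0.001, 0.0045, np.float64(-0.0266)]
[-0.0145, 0.001, 0.0049, np.float64(-0.0266)]
[-0.0143, 0.0009, 0.0052, np.float64(-0.0266)]
[-0.0142, 0.0009, 0.0056, np.float64(-0.0266)]
[-0.014, 0.0009, 0.006, np.float64(-0.0266)]
[-0.0139, 0.0009, 0.0064, np.float64(-0.0266)]
[-0.0137, 0.0009, 0.0067, np.float64(-0.0266)]
[-0.0135, 0.0008, 0.0071, np.float64(-0.0266)]
[-0.0133, 0.0008, 0.0075, np.float64(-0.0266)]
[-0.0131, 0.0008, 0.0078, np.float64(-0.0266)]
```

Emit:
jog_arm:
  moves:
    - [[-0.0147, 0, 0.006, -0.027, 255], [-0.0146, 0, 0.006, -0.027, 255], [-0.0145, 0, 0.007, -0.027, 255], [-0.0143, 0, 0.007, -0.027, 255], [-0.0142, 0, 0.007, -0.027, 255], [-0.014, 0, 0.008, -0.027, 255], [-0.0139, 0, 0.008, -0.027, 255], [-0.0137, 0, 0.008, -0.027, 255]]

```text
time_s: 14.68
tool_pos: [0.4934, 0.1372, 0.0909]
tool_rot: [-0.552, 0.567, -0.457, 0.407]
contact_force: [0.7, -1.2, -4.9]
grip_width: 0.0479
```

Emit:
jog_arm:
  moves:
    - [[-0.0135, 0, 0.009, -0.027, 255], [-0.0133, 0, 0.0095, -0.027, 255], [-0.01, 0, 0.01, -0.025, 255], [-0.004, 0, 0.01, 0, 255], [0, 0, 0.01, 0, 255], [0, 0, 0.005, 0, 255], [0, 0, 0, 0, 255]]

```text
time_s: 15.27
tool_pos: [0.5277, 0.2016, 0.0855]
tool_rot: [-0.57, 0.588, -0.433, 0.377]
contact_force: [1.3, -0.3, -6.3]
grip_width: 0.0475
```

```bash
python3 plan.py .503 .1675 .08 107.8 40
```

```text
t 15.2667 pos [0.5277 0.2016 0.0855] jawyaw -70.02 tooly [-0.0798  0.0242 -0.9965] F [ 1.3 -0.3 -6.3] w 0.0475 q [0.15 0.66 1.65 0.05 0.91 1.34]
D [-0.0247 -0.0341 -0.0055] dyaw -2.18 rows 2
[0.0119, 0.0033, -0.0173, np.float64(0.019)]
[0.0123, 0.0033, -0.017, np.float64(0.019)]
```

Emit:
jog_arm:
  moves:
    - [[0.008, 0, -0.04, 0.02, 255], [0.008, 0, -0.03, 0.01, 255], [0, 0, -0.002, 0, 255]]

```text
time_s: 15.52
tool_pos: [0.4659, 0.1616, 0.0883]
tool_rot: [-0.564, 0.582, -0.441, 0.386]
contact_force: [-1.9, -0.3, -6.2]
grip_width: 0.0479
```

```bash
python3 plan.py .503 .1675 .08 107.8 40
```

```text
t 15.5167 pos [0.4659 0.1616 0.0883] jawyaw -71.74 tooly [-0.0771  0.024  -0.9967] F [-1.9 -0.3 -6.2] w 0.0479 q [0.09 0.59 1.83 0.04 0.8  1.31]
D [ 0.0371  0.0059 -0.0083] dyaw -0.46 rows 1
[0.0064, 0.0056, 0.0375, np.float64(0.0081)]
```

Emit:
jog_arm:
  moves:
    - [[0, 0, 0.01, 0, 255], [0, 0, 0.01, 0, 255], [0, 0, 0.01, 0, 255], [0, 0, 0.01, 0, 255], [0, 0, 0.01, 0, 255], [0, 0, 0.01, 0, 255], [0, 0, 0.01, 0, 255]]

```text
time_s: 16.1
tool_pos: [0.5408, 0.1844, 0.0836]
tool_rot: [-0.564, 0.58, -0.441, 0.389]
contact_force: [0.5, -0.3, -6.1]
grip_width: 0.0475
```

```bash
python3 plan.py .503 .1675 .08 107.8 40|head -2
```

```text
t 16.1 pos [0.5408 0.1844 0.0836] jawyaw -71.95 tooly [-0.0732  0.0246 -0.997 ] F [ 0.5 -0.3 -6.1] w 0.0475 q [0.12 0.67 1.63 0.04 0.91 1.34]
D [-0.0378 -0.0169 -0.0036] dyaw -0.25 rows 2
```

Emit:
jog_arm:
  moves:
    - [[0, 0, -0.0415, 0, 255], [0, 0, -0.0415, 0, 255]]

```text
time_s: 16.27
tool_pos: [0.485, 0.162, 0.0882]
tool_rot: [0.573, -0.572, 0.432, -0.398]
contact_force: [-2.3, -1.4, -6.3]
grip_width: 0.0477
```

```bash
python3 plan.py .503 .1675 .08 107.8 40|head -2
```

```text
t 16.2667 pos [0.485  0.162  0.0882] jawyaw -71.84 tooly [-0.0386  0.0288 -0.9988] F [-2.3 -1.4 -6.3] w 0.0477 q [0.08 0.6  1.81 0.05 0.77 1.3 ]
D [ 0.018   0.0055 -0.0082] dyaw -0.36 rows 1
```

Emit:
jog_arm:
  moves:
    - [[0, 0, -0.008, 0, 255], [0, 0, 0, 0, 255], [0, 0, 0, 0, 255]]

```text
time_s: 16.52
tool_pos: [0.4732, 0.1593, 0.0877]
tool_rot: [-0.571, 0.574, -0.434, 0.395]
contact_force: [-0.2, 0.2, -5.2]
grip_width: 0.048
```

```bash
python3 plan.py .503 .1675 .06 107.8 10
```

```text
t 16.5167 pos [0.4732 0.1593 0.0877] jawyaw -71.82 tooly [-0.0472  0.0279 -0.9985] F [-0.2  0.2 -5.2] w 0.048 q [0.08 0.59 1.84 0.05 0.76 1.3 ]
D [ 0.0298  0.0082 -0.0277] dyaw -0.38 rows 5
[0.0005, 0.0053, 0.0064, np.float64(0.0013)]
[0.0005, 0.0053, 0.0064, np.float64(0.0013)]
[0.0005, 0.0053, 0.0064, np.float64(0.0013)]
[0.0005, 0.0053, 0.0064, np.float64(0.0013)]
[0.0005, 0.0053, 0.0064, np.float64(0.0013)]
```

Emit:
jog_arm:
  moves:
    - [[0.0005, 0.005, 0.0064, 0.001, 255], [0.0005, 0.006, 0.0064, 0.001, 255], [0.0005, 0.006, 0.0064, 0.001, 255], [0.0005, 0.006, 0.0064, 0.001, 255], [0.0005, 0.006, 0.005, 0.001, 255], [0, 0.006, 0, 0, 255]]

```text
time_s: 17.02
tool_pos: [0.5172, 0.1705, 0.0491]
tool_rot: [0.574, -0.569, 0.431, -0.401]
contact_force: [1.5, -0.2, -6.0]
grip_width: 0.048
```

```bash
python3 plan.py .503 .1675 .035 107.8 8; python3 - <<'E'
from station import *;import cv2
b=snapshot("side")[:,:,::-1]
cv2.imwrite("pics/p5.png",cv2.resize(b[250:420,200:400],None,fx=4,fy=3.5,interpolation=2))
E
```

```text
t 17.0167 pos [0.5172 0.1705 0.0491] jawyaw -72.09 tooly [-0.0299  0.0298 -0.9991] F [ 1.5 -0.2 -6. ] w 0.048 q [0.09 0.69 1.75 0.05 0.73 1.32]
D [-0.0142 -0.003  -0.0141] dyaw -0.11 rows 3
[-0.0003, 0.0048, -0.0047, np.float64(0.0006)]
[-0.0003, 0.0048, -0.0047, np.float64(0.0006)]
[-0.0003, 0.0048, -0.0047, np.float64(0.0006)]
```

View pics/p5.png

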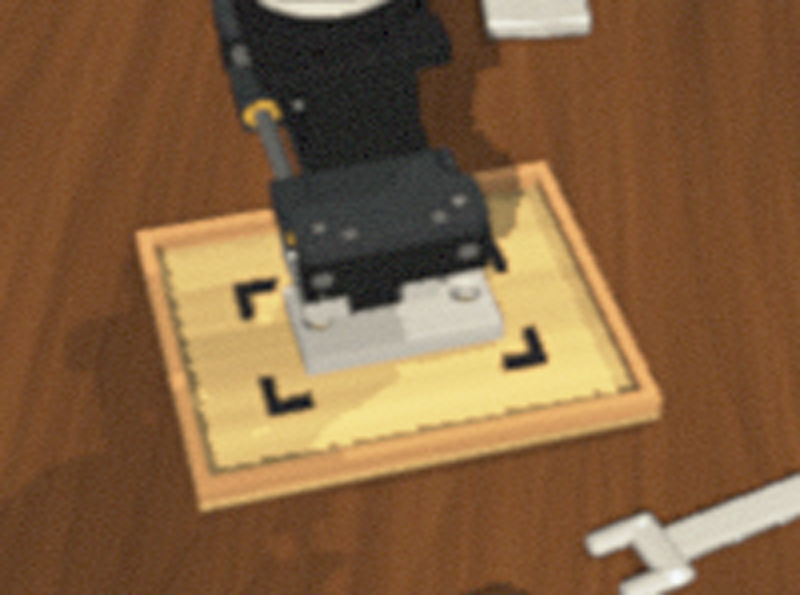

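The block is above the plate and in line with it, 14 mm too far along x. I'll correct that while lowering.

Emit:
jog_arm:
  moves:
    - [[0, 0.005, -0.0047, 0, 255], [0, 0.005, -0.0047, 0, 255], [0, 0.005, -0.0047, 0, 255]]

```text
time_s: 17.32
tool_pos: [0.5012, 0.1663, 0.0314]
tool_rot: [0.573, -0.57, 0.431, -0.4]
contact_force: [-0.2, -0.0, -5.8]
grip_width: 0.0477
```

```bash
python3 plan.py .503 .1675 .0265 107.8 8
```

```text
t 17.3167 pos [0.5012 0.1663 0.0314] jawyaw -72.07 tooly [-0.0335  0.0294 -0.999 ] F [-0.2 -0.  -5.8] w 0.0477 q [0.09 0.71 1.8  0.05 0.66 1.31]
D [ 0.0018  0.0012 -0.0049] dyaw -0.13 rows 1
[-0.0004, 0.0049, 0.0022, np.float64(0.0022)]
```

Emit:
jog_arm:
  moves:
    - [[-0.0005, 0.003, 0.001, 0, 255], [0, 0.0025, 0.001, 0, 255]]

```text
time_s: 17.48
tool_pos: [0.4985, 0.1669, 0.0246]
tool_rot: [-0.572, 0.572, -0.433, 0.398]
contact_force: [0.8, 0.4, -5.0]
grip_width: 0.0478
```

```bash
python3 plan.py .503 .1675 .0235 107.8 8
```

```text
t 17.4833 pos [0.4985 0.1669 0.0246] jawyaw -72.1 tooly [-0.0398  0.0288 -0.9988] F [ 0.8  0.4 -5. ] w 0.0478 q [0.09 0.72 1.8  0.05 0.66 1.31]
D [ 0.0045  0.0006 -0.0011] dyaw -0.1 rows 1
[0.0009, 0.001, 0.0045, np.float64(0.0018)]
```

Emit:
jog_arm:
  moves:
    - [[0.0005, 0.001, 0.003, 0, 255]]

```text
time_s: 17.57
tool_pos: [0.4989, 0.1672, 0.0241]
tool_rot: [-0.57, 0.573, -0.434, 0.397]
contact_force: [-8.8, -1.7, 13.9]
grip_width: 0.048
```

```bash
python3 plan.py .503 .1675 .0235 107.8 8
```

```text
t 17.5667 pos [0.4989 0.1672 0.0241] jawyaw -72.09 tooly [-0.045   0.0282 -0.9986] F [-8.8 -1.7 13.9] w 0.048 q [0.09 0.73 1.8  0.05 0.66 1.31]
D [ 0.0041  0.0003 -0.0006] dyaw -0.11 rows 1
[0.001, 0.0004, 0.004, np.float64(0.0019)]
```

Contact (+14 N, about 4 mm off centre, well within limits). Releasing.

Emit:
jog_arm:
  moves:
    - [[0, 0, 0, 0, 115], [0, 0, 0, 0, 100], [0, 0, 0, 0, 70], [0, 0, 0, 0, 40], [0, 0, 0, 0, 0], [0, 0, 0, 0, 0]]

```text
time_s: 18.07
tool_pos: [0.5031, 0.1678, 0.0275]
tool_rot: [0.573, -0.571, 0.432, -0.4]
contact_force: [-0.6, 1.0, 0.1]
grip_width: 0.0718
```

```bash
python3 plan.py .503 .1675 .0235 107.8 8;python3 - <<'E'
from station import *;import cv2
b=snapshot("side")[:,:,::-1]
cv2.imwrite("pics/p6.png",cv2.resize(b[250:420,200:400],None,fx=4,fy=3.5,interpolation=2))
E
```

```text
t 18.0667 pos [0.5031 0.1678 0.0275] jawyaw -72.08 tooly [-0.0352  0.0294 -0.9989] F [-0.6  1.   0.1] w 0.0718 q [0.09 0.72 1.79 0.05 0.66 1.31]
D [-0.0001 -0.0003 -0.004 ] dyaw -0.12 rows 1
[0.0004, 0.004, -0.0001, np.float64(0.002)]
```

View pics/p6.png

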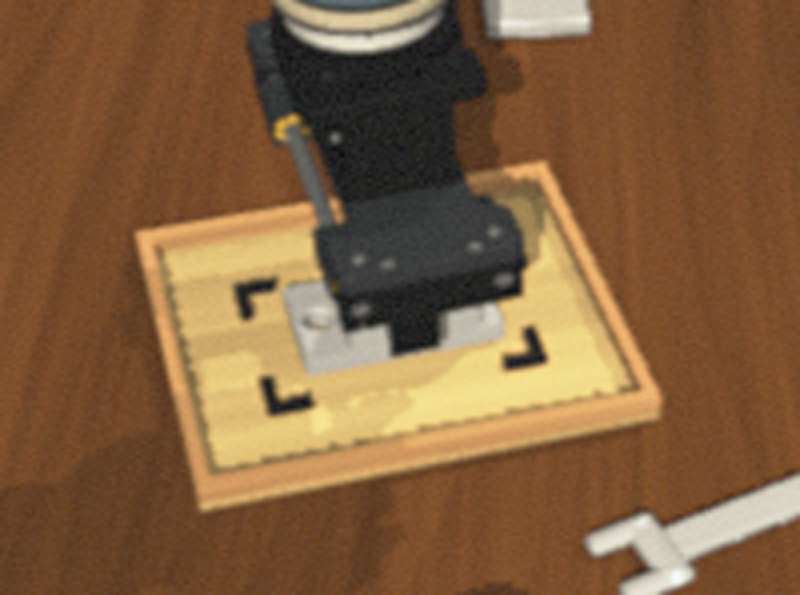

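The plate hasn't moved and the fingers are clear of the block. I'll finish opening, lift straight up and back away.

Emit:
jog_arm:
  moves:
    - [[0, 0, 0, 0, 0], [0, -0.003, 0, 0, 0], [0, -0.01, 0, 0, 0], [0, -0.014, 0, 0, 0], [0, -0.014, 0, 0, 0], [0, -0.02, 0, 0, 0], [0, -0.025, 0, 0, 0], [0, -0.025, 0, 0, 0]]

```text
time_s: 18.78
tool_pos: [0.5033, 0.1638, 0.1407]
tool_rot: [-0.57, 0.573, -0.435, 0.396]
contact_force: [0.5, 0.4, -0.4]
grip_width: 0.0869
```

Emit:
jog_arm:
  moves:
    - [[0.02, -0.01, 0, 0, 0], [0.03, -0.01, 0, 0, 0], [0.035, 0, 0, 0, 0], [0.035, 0, 0, 0, 0], [0.035, 0, 0, 0, 0], [0.03, 0, 0, 0, 0], [0.015, 0, 0, 0, 0], [0, 0, 0, 0, 0]]

```text
time_s: 19.45
tool_pos: [0.5729, -0.0339, 0.1688]
tool_rot: [0.575, -0.571, 0.426, -0.402]
contact_force: [0.6, 0.2, 0.3]
grip_width: 0.087
```

```bash
python3 - <<'E'
from station import *
from fit import *
t=snapshot("top")[:,:,::-1].copy();s=snapshot("side")[:,:,::-1].copy()
cv2.imwrite("pics/f_t.png",t);cv2.imwrite("pics/f_s.png",s)
cv2.imwrite("pics/f.png",np.hstack([cv2.resize(t[165:310,125:265],(400,414),interpolation=2),cv2.resize(s[280:400,220:380],(400,414),interpolation=2)]))
st=sense();print(st["time_s"],st["tool_pos"],st["grip_width"],st["contact_force"])
E
```

```text
19.55 [ 0.57137478 -0.03084641  0.16856719] 0.08707665422822282 [0.26646616 0.53759053 0.28354562]
```

View pics/f.png

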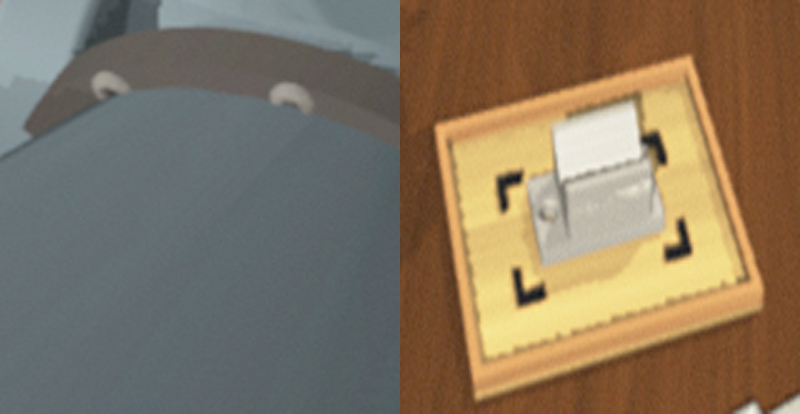

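In the side view (400 px offset panel) the block stands on the plate, but slightly toward the −x end. The arm blocks the top view, so I'll clear it and measure.

Emit:
jog_arm:
  moves:
    - [[0.035, 0, 0, 0, 0], [0.035, 0, 0, 0, 0], [0.035, 0, 0, 0, 0], [0.035, 0, 0, 0, 0], [0.035, 0, 0, 0, 0], [0.03, 0, 0, 0, 0], [0.015, 0, 0, 0, 0], [0, 0, 0, 0, 0]]

```text
time_s: 20.22
tool_pos: [0.6387, -0.2267, 0.1602]
tool_rot: [0.58, -0.575, 0.426, -0.389]
contact_force: [0.4, -0.8, -0.1]
grip_width: 0.087
```

```bash
python3 - <<'E'
from station import *
from fit import *
t=snapshot("top")[:,:,::-1].copy();s=snapshot("side")[:,:,::-1].copy()
cv2.imwrite("pics/h_t.png",t);cv2.imwrite("pics/h_s.png",s)
cv2.imwrite("pics/h.png",np.hstack([cv2.resize(t[200:275,165:230],(390,450),interpolation=2),cv2.resize(s[290:370,250:320],(394,450),interpolation=2)]))
st=sense();print(st["time_s"],st["tool_pos"])
# predicted corners for block centred on the plate, crop coordinates
for off in (0,-.01):
  a=.311;c=np.array([.503,.1677])+off*np.array([np.cos(a),np.sin(a)])
  for cam,o,k in(("top",(165,200),6),("side",(250,290),5.63)):
    print(off,cam,[tuple(((proj(cam,p)-o)*k).round().astype(int)) for p in boxpts(c[0],c[1],a,.06,.048,.016,.054)])
E
```

```text
20.3167 [ 0.63736574 -0.22344357  0.16012624]
0 top [(np.int64(285), np.int64(299)), (np.int64(251), np.int64(291)), (np.int64(126), np.int64(346)), (np.int64(85), np.int64(341)), (np.int64(229), np.int64(104)), (np.int64(193), np.int64(86)), (np.int64(72), np.int64(151)), (np.int64(27), np.int64(136))]
0 side [(np.int64(340), np.int64(193)), (np.int64(338), np.int64(111)), (np.int64(380), np.int64(302)), (np.int64(379), np.int64(220)), (np.int64(161), np.int64(231)), (np.int64(155), np.int64(149)), (np.int64(194), np.int64(343)), (np.int64(189), np.int64(261))]
-0.01 top [(np.int64(294), np.int64(332)), (np.int64(261), np.int64(326)), (np.int64(136), np.int64(379)), (np.int64(94), np.int64(376)), (np.int64(238), np.int64(136)), (np.int64(203), np.int64(120)), (np.int64(81), np.int64(183)), (np.int64(37), np.int64(170))]
-0.01 side [(np.int64(369), np.int64(187)), (np.int64(369), np.int64(105)), (np.int64(410), np.int64(295)), (np.int64(411), np.int64(213)), (np.int64(191), np.int64(225)), (np.int64(186), np.int64(143)), (np.int64(225), np.int64(336)), (np.int64(221), np.int64(254))]
```

View pics/h.png

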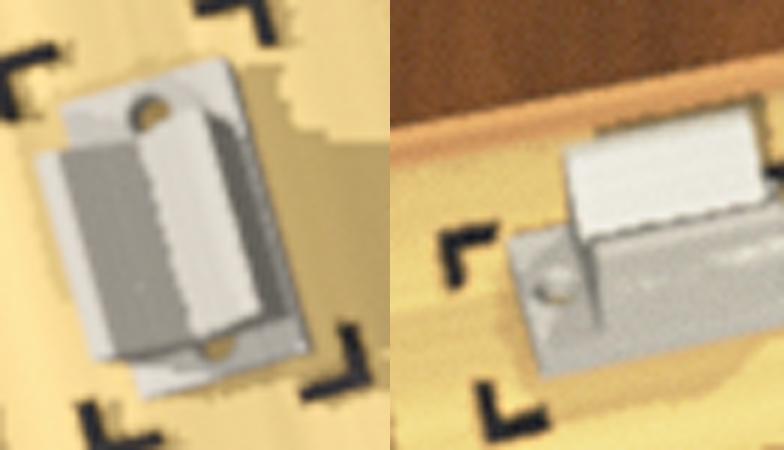

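Top view: the block's top corners at (40,155), (205,107), (262,310) and (100,360) sit 6 mm (lengthwise) and about 1–2 mm (across) from a centred, level block. Yaw is aligned and the groove faces up. The plate sits between all four stops and the arm is well clear, so I'm handing in.

```bash
python3 - <<'E'
from station import *
from fit import *
t=cv2.imread("pics/h_t.png")
d=np.array([[40,155],[205,107],[262,310],[100,360]])/6+[165,200]
B=np.array([ray("top",p,.054)[:2] for p in d]);c=B.mean(0)-[.503,.1677];a=.311
print(c@[np.cos(a),np.sin(a)],c@[-np.sin(a),np.cos(a)],[np.linalg.norm(B[i]-B[i-1]) for i in range(4)],np.degrees(np.arctan2(*(B[0]-B[3])[::-1])))
print(sign_off())
E
```

```text
-0.006243956963041737 -0.0019134111101727306 [np.float64(0.05992885230795744), np.float64(0.047711125014722404), np.float64(0.05921878871364247), np.float64(0.04678807488512318)] 18.52480938135321
the job is handed in; nothing more can be done
None
```

The set is made up in the tray and handed in at about 20 s of the 50 s allowed. Both parts were lowered into contact before the fingers opened, and sign-off gave no verdict.

**Plate:** it lies flat between the four corner stops. In the last picture where it was fully visible, its centre was about 2–3 mm from the pocket centre (limit 16 mm) and its angle within about 1°. The final pictures show it still in place.

**V-block:** it stands groove up on the plate, about 6 mm off centre lengthwise (limit 18 mm) and 2 mm across (limit 15 mm). The groove runs within about 1° of the plate's long side. The corners I measured give a 60 × 47 mm top at the expected height, which is right for a level block.

**Checks that disagreed:**
- The side camera put the plate's y about 2 mm away from the top camera's value.
- The tool tilted up to about 0.09 rad during fast moves. I levelled it partly before each placing, so the parts went down at a slight tilt and settled flat on release.

The arm was clear of everything at sign-off.

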